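# Remote out of the slide-lid box and onto its charging dock

### The job

Slide the grooved lid of the walnut box out along its tracks until it clears, and lay it flat in the middle of the grey felt mat; then lift the white remote control out of the box and lay it gently in the sloping charging dock, buttons up and ring end uppermost, its lower end fully home on the ledge. Do not let the lid or the remote drop, and leave the other things on the table alone.

Things in the scene. Friction and masses are not known exactly. Their poses are not given: they have to be found in the camera images.
- box: Walnut box, fixed. Origin on the table; x along it to the open end, y across, z up. Spans x -108 to 100, y +-39.5 mm, 55 high. Inside 60 wide, floor 6 up. Grooves in the side walls (floor 41 up, lips 49.5 to 55 up, lips 60 apart) hold the lid down: it leaves only by sliding to +x. End wall at x 100 is 41 high; the tail end is closed.
- box_cutout (a point): Point on the box floor, (-4, 0, 6) mm in the box's frame, midway between the finger cut-outs: each long side is cut away from x -44 to 36 mm down to 8 mm above the table, so fingers can straddle the remote there. The remote lies on two felt ribs 12 mm long, tops 14 mm above the table, at x -58 and 50 mm.
- box_end (a point): Middle of the open end's rim, (100, 0, 41) mm in the box's frame; beyond it nothing supports the lid.
- lid: Wooden lid, about 130 g. Origin: centre of underside; x to the end that leads out, z up. Plate 200 x 69 x 6 mm in the grooves (play 1.5 each side, 2.5 in height) carrying a panel 56 wide, 7 thick, about flush with the walls. Shut: axes as the box's, 41 mm up, leading end flush with the box end (may start 6 mm out). It clears after 200 mm.
- lid_scoop (a point): (52, 0, 6) mm in the lid's frame: foot of the leading wall of the finger scoop, a flat-floored recess in the panel, 7 mm deep, x 8 to 52, y +-20 mm. The shut lid offers no grip to draw it by: push this wall to +x with shut fingertips (a few newtons slide it) till the end sticks out, then grip that across its 69 mm.
- remote: White remote control 150 x 44 x 20 mm (x, y, z), about 150 g, lying lengthwise in the box under the lid, ring end to the box's open end. Origin: centre of its underside; z out of the button face; x towards the end with the dark ring.
- remote_ring (a point): Centre of the dark navigation ring on the button face: (48, 0, 20) mm in the remote's frame.
- dock: Charging dock, fixed: black foot plate 150 x 100 x 10 mm, origin centre of its underside, z up; its low front looks to its -x, it rises to +x.
- cradle: Slope of the dock. Origin: where deck meets ledge, mid width, 30 mm up; x up the slope (30 degrees), y level, z normal to the deck. Deck z = 0: spine 36 mm wide (fingertips may pass beside it) to x 136. Ledge x = 0, 12 mm high; cheeks 12 high, 52 apart, x 0 to 30. Seated remote: origin at (75, 0, 0) mm, axes as these. Friction may hold it short of the ledge.
- mat: Grey felt mat, fixed, 150 x 260 x 4 mm (x, y, z), with a navy stripe near each short edge. Origin: centre of its underside; its top is 4 mm up.
- votive_a: Mosaic glass candle holder, round, 92 mm across, 70 mm tall, between box and dock towards the back; leave it alone. Origin: centre of its underside.
- votive_b: Second mosaic glass candle holder, round, 92 mm across, 70 mm tall, at the back left; leave it alone. Origin: centre of its underside.
- heart: Flat cream ceramic heart, about 100 x 100 mm, 12 mm thick, lying at the back; leave it alone. Origin: centre of its underside.
- coasters: Two square marble coasters 100 x 100 mm, 19 mm high together, in front of the dock (towards the robot); leave them alone. Origin: centre of its underside.
- mug: Blue mug, 80 mm across, 95 mm tall, at the back right; leave it alone. Origin: centre of its underside.
- glasses_case: Navy spectacles case, 160 x 62 mm, 36 mm high, long axis its y, between the box and the robot; leave it alone. Origin: centre of its underside.

How it is judged (in metres and radians):
On the way, in this order (a step that is already met when the one before it is completed fails the run):
1. the lid has slid out along its grooves until it clears the box, the remote still lying in the box (x of lid in the frame of box above 0.198 m and z of remote in the frame of box below 0.03 m).
2. the lid lies flat in the middle of the mat, let go (horizontal distance between lid and mat below 0.06 m and z of lid in the frame of mat between 0.001 and 0.009 m and angle between lid's own z axis and vertical below 0.05 rad and contact force between the fingers and lid below 0.1 N and linear speed of lid below 0.02 m/s), for 0.2 s.
3. the remote has been lifted out of the box (height (world z) of remote above 0.065 m).
At the end, for the whole second after the job is handed in: The lid lies flat and right way up on the mat, its centre within 60 mm of the mat's centre; the remote lies flat on the dock's slope, buttons up and ring end up, its lower end within 2.5 mm of the ledge, within 10 mm of the middle and 0.1 rad of straight; both are released and at rest (all of step 2 and x of remote in the frame of cradle between 0.072 and 0.0775 m and y of remote in the frame of cradle between -0.01 and 0.01 m and z of remote in the frame of cradle between -0.003 and 0.004 m and angle between the x axis of remote and the x axis of cradle, either way round below 0.1 rad and x of remote_ring in the frame of cradle above 0.11 m and z of remote_ring in the frame of cradle above 0.014 m and linear speed of remote below 0.02 m/s and angular speed of remote below 0.2 rad/s and contact force between the fingers and remote below 0.1 N); the robot touches nothing.
It fails at once if the lid is dropped (moves faster than 0.4 m/s with no finger on it) (linear speed of lid above 0.4 m/s and contact force between the fingers and lid below 0.05 N).
It fails at once if the remote is dropped or falls over (moves faster than 0.4 m/s with no finger on it) (linear speed of remote above 0.4 m/s and contact force between the fingers and remote below 0.05 N).
It fails at once if a bystander is pushed more than 20 mm or tipped (distance of any of votive_a, votive_b, heart, coasters, mug, glasses_case from where it was at the start of the episode above 0.02 m or angle between any of votive_a, votive_b, heart, coasters, mug, glasses_case's own z axis and vertical above 0.3 rad).
It also fails if it takes over 70 s, if anything falls off the work surface, if the arm or the gripper's body presses on something with over 40 N, if the wrist force passes 120 N, or if a joint passes its speed limit or range.

### The arm

A 6-joint arm with a two-finger parallel gripper is mounted at the origin on the work surface. World frame = base frame: x ahead of the robot, y to its left, z up, the work surface at z = 0. Lengths are in mm, angles in degrees, forces in N, time in s.
With the tool pointing down it reaches from about 300 to 850 mm from the base axis. Payload 4.2 kg.
Tool frame: the origin (TCP) lies at the very end of the fingers, on their centre line; the grasp point (between the pads) lies env.grip_point_offset behind it (env.grip_point_offset is the distance from the TCP to the grasp point, in mm); z points along the fingers, y is the direction in which the jaws open and shut (so a half turn about z gives the same grasp; the last joint's range is limited). The gripper opens to 91 mm and grips with 3 to 60 N. Pads are 32 mm wide; open, the fingers measure 118 mm over their backs; the gripper's body (76 mm by 178 mm) begins 60 mm behind the grasp point.
Start: joints at [73.052, 18.312, 89.639, -0, 72.044, -1.146], TCP at [156.584, 553.285, 213.976] pointing down, gripper open.
Joint ranges: [-177.97, 177.97], [-48.28, 115.42], [12.27, 149.76], [-77.06, 257.06], [2.81, 150.46], [-146.56, 146.56]. Speed limits (degrees/s): [147.25, 147.25, 180, 180, 180, 180].

### API

Orientations are given as [roll, pitch, yaw] about the fixed x, y, z axes, in that order (R = Rz(yaw) Ry(pitch) Rx(roll)).
In Python, from workcell import env, grab_frame, camera_params gives the robot as it stands. The module is installed in compiled form; this text tells all that it offers.
- The arm moves only by the shell command python3 -m creep 'ROWS' [OPENING] [FORCE]. ROWS is a JSON object of lists of equal length, an entry for each row: "offset": the shift along the tool's x, y, z in m, a list of three; "rotation": the turn, a rotation vector about the tool's x, y, z in degrees, a list of three. A call has 1 to 5 rows; each row shifts and turns the commanded pose from where the row before left it, along the tool's axes as they then stand; what a row does not reach is not made up. A row lasts 1/8 s, in which the tool goes at most 62.5 mm and 10.7 degrees, less where a joint would pass 70% of its speed; a pose out of reach is approached as far as the arm can. A call is refused whole if a number of a shift passes 0.0625 or a number of a turn 10.7, either way. A call with a gripper value outside its range is refused whole. OPENING is the closure, from 0 (fully open) to 1 (shut), set as the call begins (- or left out, the last holds). The fingers move at their own pace and stop on an object; FORCE is the grip in N (left out, the last holds). Time passes only in rows, so rows that do not move let the fingers close. It gives the time, the measured TCP pose, the force and the opening at its end, in the units of the state.
- env.state(): the state, without advancing time (a new reading comes with each control period).
- grab_frame(name): name is "side" or "top" or "wrist"; returns the picture (480x640x3 uint8, red, green, blue); there is no depth.
- camera_params(name): a dict with "mtx" (3x3 intrinsics, pixels), "R" (3x3) and "t" (3): a world point X has camera coordinates R X + t. Camera axes: x right, y down, z forward; pixel columns grow to the right and rows downward; lengths in mm; the calibration is good to about 2 mm. A picture is of the moment at which its call begins: read the wrist's pose just before it. camera_params takes no time and is no camera call; for the wrist camera it gives the pose at the moment of the call.
- env.job_done(): hands the job in, once; it reports no verdict.
The state is a dict: "time_s": time; "qpos": joint angles; "qvel": joint speeds; "effort": joint torques, N m; "ee_pos": TCP position; "ee_rot": TCP orientation; "force": force on the tool from outside, world axes, zero at the start; "torque": the same for the moment, N m; "gripper_width": finger opening in mm.
Only numpy, scipy, OpenCV 4.12 (cv2) and the standard library are available. Lean on these libraries where they do the work, as an engineer would, in place of code of your own. Each camera call takes 0.05 s, during which the arm holds its last target.

## Working session

There is one attempt and no reset: what is moved stays moved. The work goes in short steps, Python scripts to look and compute and a shell command to move; the robot and the scene stay as the last step left them, time stands still between calls to the robot, and variables do not carry over. Pictures are saved under pics/ and viewed, and the job is handed in when it is done.

```bash
mkdir -p pics; ls; python3 - <<'E'
from workcell import env, grab_frame, camera_params
import cv2
print(env.state()); print(env.grip_point_offset)
for n in ["side","top","wrist"]:
    p=camera_params(n); print(n,p)
    cv2.imwrite(f"pics/{n}0.png",grab_frame(n)[:,:,::-1])
E
```

```text
pics
{'time_s': 0.0, 'qpos': array([ 7.30521908e+01,  1.83506472e+01,  8.97090137e+01, -1.21840060e-03,
        7.20445858e+01, -1.14710379e+00]), 'qvel': array([ 0.01611818,  0.11390911,  0.03805837,  0.07432021,  0.15433113,
       -0.02339567]), 'effort': array([-2.35766871e-03, -4.12461090e+01, -2.31971025e+01,  7.23905303e-02,
        4.58142569e-02, -1.52067532e-04]), 'ee_pos': array([156.42941266, 552.75722736, 213.11259459]), 'ee_rot': array([-1.79895751e+02, -9.28813841e-04,  1.64199670e+02]), 'force': array([0.07308078, 0.11413845, 0.24431496]), 'torque': array([ 0.07122697, -0.07871733,  0.00781224]), 'gripper_width': 91.33544382883898}
18.8
side {'mtx': array([[504.87256417,   0.        , 319.42311697],
       [  0.        , 504.87256417, 235.54447868],
       [  0.        ,   0.        ,   1.        ]]), 'R': array([[-0.97056666, -0.24044909, -0.0135867 ],
       [-0.1608235 ,  0.68908724, -0.7066078 ],
       [ 0.17926563, -0.68362491, -0.70747496]]), 't': array([ 517.98644305,  161.48713415, 1030.42064279])}
top {'mtx': array([[614.06147316,   0.        , 326.88726934],
       [  0.        , 614.06147316, 237.0530819 ],
       [  0.        ,   0.        ,   1.        ]]), 'R': array([[-0.028611  , -0.9995815 ,  0.00426968],
       [-0.99012995,  0.02775367, -0.13737691],
       [ 0.13720091, -0.00815803, -0.99050964]]), 't': array([ -40.42408533,  536.53220015, 1501.61150949])}
wrist {'mtx': array([[354.68329707,   0.        , 316.68969196],
       [  0.        , 354.68329707, 241.98801358],
       [  0.        ,   0.        ,   1.        ]]), 'R': array([[ 2.72577245e-01,  9.62133431e-01, -9.51880067e-04],
       [ 9.18400617e-01, -2.59892376e-01,  2.98322409e-01],
       [ 2.86778577e-01, -8.21901078e-02, -9.54464685e-01]]), 't': array([-574.95398409,  -33.64984188,  391.82999528])}
```

View pics/side0.png

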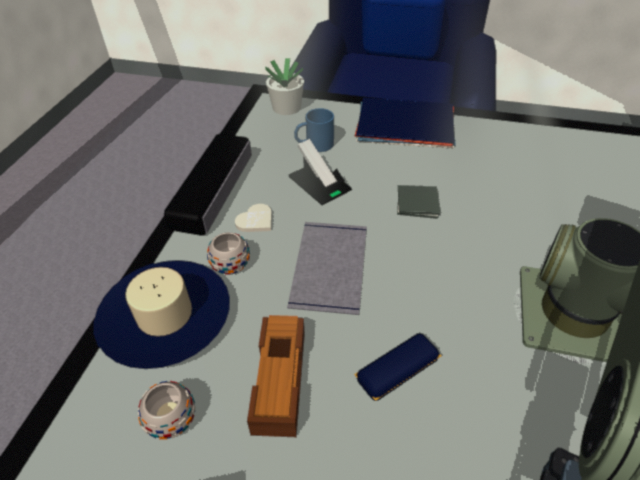

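View pics/top0.png

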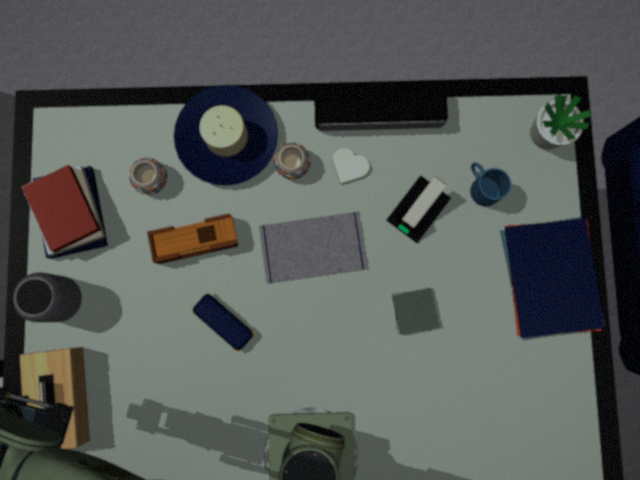

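View pics/wrist0.png

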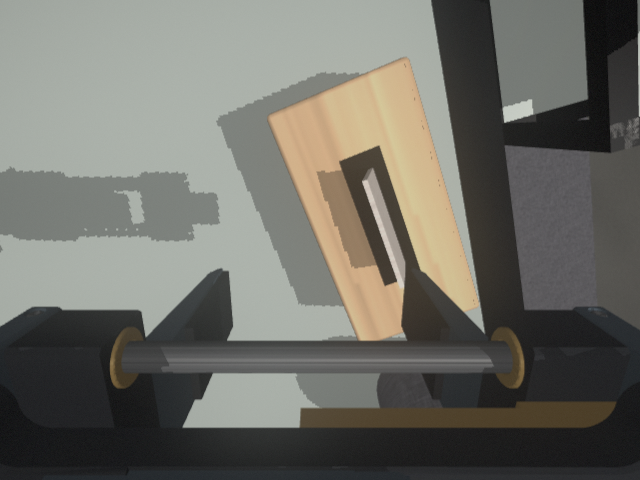

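The top view shows the box from about (150,245) to (238,230), with its scoop at (207,233), so the open end faces right, towards world -y. The mat is at about (314,247), and the dock at about (420,208) has its green front at (404,228), lower left. I'll measure all of these next.

```bash
cat > h.py <<'E'
import numpy as np, cv2
from workcell import env, grab_frame, camera_params
def ray(p,uv,z):
    uv=np.atleast_2d(uv).astype(float)
    K,R,t=p["mtx"],p["R"],p["t"]
    C=-R.T@t
    d=(R.T@np.linalg.inv(K)@np.c_[uv,np.ones(len(uv))].T).T
    s=(z-C[2])/d[:,2]
    return C+d*s[:,None]
def proj(p,X):
    X=np.atleast_2d(X); c=(p["R"]@X.T).T+p["t"]; q=(p["mtx"]@c.T).T
    return q[:,:2]/q[:,2:]
def tri(pa,ua,pb,ub):
    Pa=pa["mtx"]@np.c_[pa["R"],pa["t"]];Pb=pb["mtx"]@np.c_[pb["R"],pb["t"]]
    X=cv2.triangulatePoints(Pa,Pb,np.array(ua,float).reshape(2,1),np.array(ub,float).reshape(2,1))
    return (X[:3]/X[3]).ravel()
def big(n,name,x0,y0,x1,y1,f):
    im=n[y0:y1,x0:x1,::-1]
    cv2.imwrite(name,cv2.resize(im,None,fx=f,fy=f,interpolation=cv2.INTER_CUBIC))
E
python3 - <<'E'
from h import *
t=cv2.imread("pics/top0.png")[:,:,::-1]; s=cv2.imread("pics/side0.png")[:,:,::-1]
big(t,"pics/t_box.png",130,190,260,280,6)
big(t,"pics/t_dock.png",370,150,520,260,5)
big(s,"pics/s_box.png",230,290,330,450,3.7)
big(s,"pics/s_dock.png",270,100,370,220,5)
p=camera_params("top")
hsv=cv2.cvtColor(t.copy(),cv2.COLOR_RGB2HSV)
m=((hsv[...,0]>5)&(hsv[...,0]<20)&(hsv[...,1]>150)).astype(np.uint8)
n,l,st,c=cv2.connectedComponentsWithStats(m)
for i in range(1,n):
    if st[i,4]>300: print("brown",st[i],c[i],cv2.minAreaRect(np.argwhere(l==i)[:,::-1].astype(np.float32)))
r=t.astype(int)
print(t[247,314],t[230,404],hsv[247,314],t[260,340],t[300,280])
print(t[235,160],t[233,207],t[232,225],hsv[235,160],hsv[233,207],t[210,420],t[200,420])
E
```

```text
brown [ 149  215   88   47 2584] [192.53173375 238.81385449] ((192.58824157714844, 238.6470489501953), (32.1057014465332, 85.253662109375), 77.47119140625)
[96 95 99] [ 11 141  76] [128  10  99] [96 96 96] [123 133 125]
[118  72  23] [47 27 10] [126  79  36] [ 15 205 118] [ 14 201  47] [152 153 145] [150 153 144]
```

View pics/t_box.png

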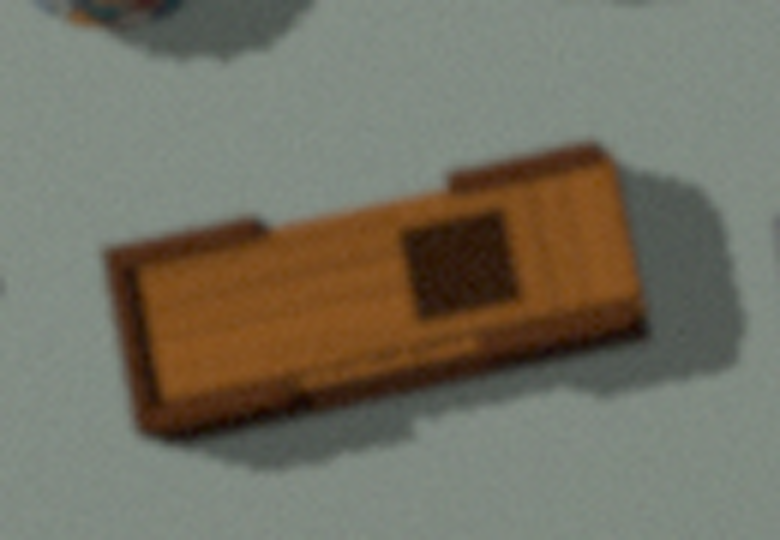

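View pics/t_dock.png

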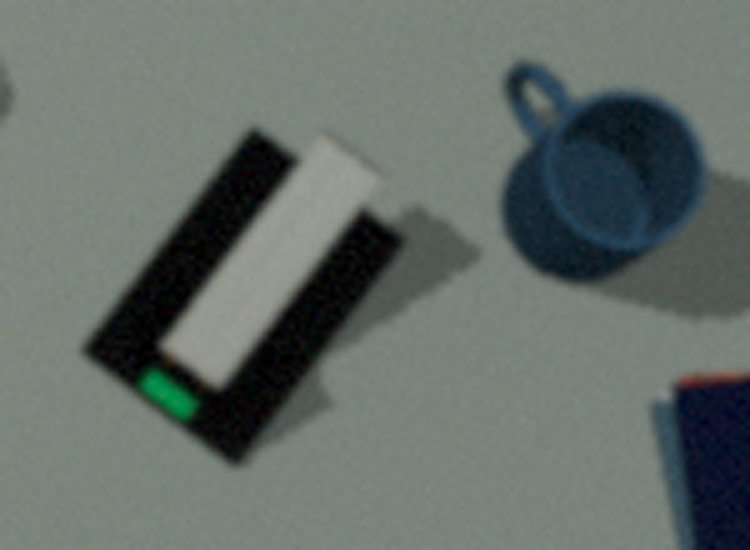

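View pics/s_dock.png

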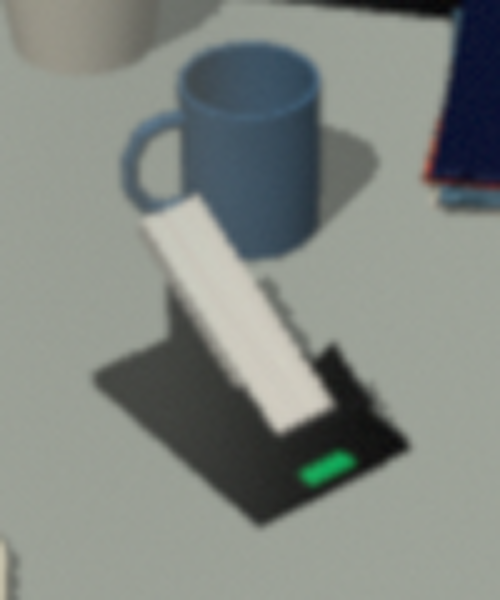

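View pics/s_box.png

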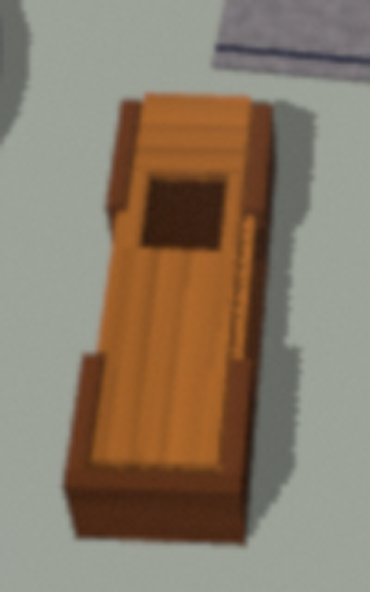

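```bash
python3 - <<'E'
from h import *
p=camera_params("top"); s=camera_params("side")
def T(c,o,f): return np.array(c,float)/f+np.array(o)-(0.5-0.5/f)
tb=lambda c:T(c,(130,190),6); td=lambda c:T(c,(370,150),5)
sb=lambda c:T(c,(230,290),3.7); sd=lambda c:T(c,(270,100),5)
np.set_printoptions(precision=1,suppress=True)
print("box L outer tail, far lip corners z55");a=ray(p,tb([[105,248],[600,143]]),55);print(a)
d=a[1]-a[0];print("len",np.linalg.norm(d[:2]),"yaw",np.degrees(np.arctan2(d[1],d[0])))
q=ray(p,tb([[403,230],[500,212],[520,298],[420,318]]),54);print("scoop rim",q,q.mean(0))
print("scoop edges",[np.linalg.norm(q[i]-q[(i+1)%4]) for i in range(4)])
# side
print("side: tail corners z55");b=ray(s,sb([[65,487],[247,490],[122,98],[272,103]]),55);print(b)
q2=ray(s,sb([[148,176],[226,176],[223,248],[141,246]]),54);print("scoop side",q2,q2.mean(0))
print("dock deck bottom z30");c=ray(p,td([[160,348],[220,390]]),30);e=ray(p,td([[322,133],[382,178]]),98);print(c,e)
f=e.mean(0)-c.mean(0);print("slope len",np.linalg.norm(f),np.degrees(np.arctan2(f[1],f[0])))
c=ray(s,sd([[280,433],[335,405]]),30);e=ray(s,sd([[140,220],[193,195]]),98);print("side",c,e)
f=e.mean(0)-c.mean(0);print("slope len",np.linalg.norm(f),np.degrees(np.arctan2(f[1],f[0])))
g=ray(p,td([[85,350],[240,465],[255,130],[405,240]]),10);print("plate",g,g.mean(0),np.linalg.norm(g[0]-g[1]),np.linalg.norm(g[0]-g[2]))
f=g[2]+g[3]-g[0]-g[1];print(np.degrees(np.arctan2(f[1],f[0])))
g=ray(s,sd([[260,525],[410,445],[93,378]]),10);print("plate side",g,(g[1]+g[2])/2)
# mat
t=cv2.imread("pics/top0.png");h=cv2.cvtColor(t,cv2.COLOR_BGR2HSV).astype(int)
b=t.astype(int)
m=((np.abs(b[...,1]-b.mean(2))<8)&(b[...,1]-b[...,2]<3)&(b[...,1]-b[...,0]<3)&(b.mean(2)>60)).astype(np.uint8)
m[:200]=0;m[300:]=0;m[:,:255]=0;m[:,375:]=0
m=cv2.morphologyEx(m,cv2.MORPH_CLOSE,np.ones((7,7)));m=cv2.morphologyEx(m,cv2.MORPH_OPEN,np.ones((5,5)))
n,l,st,cc=cv2.connectedComponentsWithStats(m);i=1+np.argmax(st[1:,4])
r=cv2.minAreaRect(np.argwhere(l==i)[:,::-1].astype(np.float32));bx=cv2.boxPoints(r);print(r)
g=ray(p,bx,4);print("mat",g,g.mean(0),[np.linalg.norm(g[i]-g[(i+1)%4]) for i in range(4)])
E
```

```text
box L outer tail, far lip corners z55
[[560.5 389.3  55. ]
 [598.8 184.8  55. ]]
len 207.97388481409644 yaw -79.38401468920806
scoop rim [[564.8 266.6  54. ]
 [571.2 226.5  54. ]
 [535.  218.4  54. ]
 [527.9 259.6  54. ]] [549.7 242.8  54. ]
scoop edges [np.float64(40.59484635657026), np.float64(37.05504008994619), np.float64(41.8157273712396), np.float64(37.56125741562082)]
side: tail corners z55
[[557.3 391.7  55. ]
 [478.8 374.2  55. ]
 [599.2 186.8  55. ]
 [522.5 171.9  55. ]]
scoop side [[571.6 228.6  54. ]
 [533.5 219.6  54. ]
 [523.4 259.5  54. ]
 [562.6 267.7  54. ]] [547.8 243.9  54. ]
dock deck bottom z30
[[ 576.4 -245.8   30. ]
 [ 554.1 -275.2   30. ]] [[ 669.3 -320.8   98. ]
 [ 646.1 -348.8   98. ]]
slope len 136.70616571832377 -38.788073556491824
side [[ 579.2 -250.6   30. ]
 [ 556.8 -278.9   30. ]] [[ 669.9 -321.3   98. ]
 [ 649.  -349.1   98. ]]
slope len 133.97973426019627 -37.63199354810119
plate [[ 579.8 -210.    10. ]
 [ 518.2 -286.5   10. ]
 [ 692.6 -302.9   10. ]
 [ 632.5 -377.3   10. ]] [ 605.8 -294.2   10. ] 98.2218480456025 146.14897051126084
-38.932994683292314
plate side [[ 577.9 -201.7   10. ]
 [ 517.  -279.8   10. ]
 [ 693.1 -296.6   10. ]] [ 605.1 -288.2   10. ]
((312.6997985839844, 247.05886840820312), (57.819313049316406, 101.99128723144531), 81.63410949707031)
mat [[ 573.6  119.9    4. ]
 [ 605.1 -140.4    4. ]
 [ 456.8 -156.5    4. ]
 [ 426.4  100.5    4. ]] [515.5 -19.1   4. ] [np.float64(262.11005638545043), np.float64(149.11249907324657), np.float64(258.76860813925657), np.float64(148.51103452184708)]
```

The box corners agree between the two views: origin about (540,276), yaw -79°, and a span of 208 mm against the 208 specified. The mat reads 260x149 and the slope 136, as specified. I'll write a row planner and move above the scoop.

```bash
cat >> h.py <<'E'
from scipy.spatial.transform import Rotation as Ro
np.set_printoptions(precision=1,suppress=True)
def rpy(a): return Ro.from_euler('xyz',a,degrees=True)
BO=np.array([540.3,276.3,0]); BY=-79.1
MAT=np.array([515.5,-19.1,4.0])
CO=np.array([566.4,-261.8,30.]); CY=-38.5
def box(*v): return BO+Ro.from_euler('z',BY,degrees=True).apply(v)
CR=Ro.from_euler('z',CY,degrees=True)*Ro.from_euler('y',-30,degrees=True)
def cradle(*v): return CO+CR.apply(v)
def plan(pos,rot,n,start=None):
    """how far to go, in tool axes, from the measured pose"""
    s=env.state()
    p0,r0=(s["ee_pos"],rpy(s["ee_rot"])) if start is None else start
    r=rot if isinstance(rot,Ro) else rpy(rot)
    step=(r0.inv()*r).as_rotvec(degrees=True)/n
    step=np.round(step,1); P=p0.copy(); R=r0
    off=[]
    for i in range(n):
        want=p0+(np.array(pos)-p0)*(i+1)/n
        o=np.round(R.inv().apply(want-P)*2)/2
        off.append(o); P=P+R.apply(o); R=R*Ro.from_rotvec(step,degrees=True)
    print("end",P,R.as_euler('xyz',degrees=True))
    for o in off: print((o/1000).round(4).tolist(),np.linalg.norm(o).round(1))
    print("turn per row",step.tolist())
    return P,R
def st():
    s=env.state(); print(round(s["time_s"],3),"pos",s["ee_pos"],"rot",s["ee_rot"],"F",s["force"],"w",round(s["gripper_width"],1),"q",s["qpos"])
E
python3 - <<'E'
from h import *
st()
plan([548,243,150],[180,0,101],10)
E
```

```text
0.15 pos [156.5 552.9 213.3] rot [-179.9   -0.   164.2] F [-0.1  0.2  0.9] w 91.0 q [73.1 18.3 89.7  0.  72.  -1.1]
end [548.1 242.9 150.1] [-180.     0.1  101.2]
[-0.046, -0.019, 0.0065] 50.2
[-0.048, -0.014, 0.006] 50.4
[-0.0495, -0.0085, 0.0065] 50.6
[-0.0495, -0.0035, 0.0065] 50.0
[-0.05, 0.0025, 0.0065] 50.5
[-0.0495, 0.0075, 0.006] 50.4
[-0.048, 0.0135, 0.0065] 50.3
[-0.0465, 0.018, 0.0065] 50.3
[-0.044, 0.0235, 0.006] 50.2
[-0.0415, 0.028, 0.0065] 50.5
turn per row [-0.0, 0.0, 6.3]
```

```bash
python3 -m creep '{"offset":[[-0.046,-0.019,0.0065],[-0.048,-0.014,0.006],[-0.0495,-0.0085,0.0065],[-0.0495,-0.0035,0.0065],[-0.05,0.0025,0.0065]],"rotation":[[0,0,6.3],[0,0,6.3],[0,0,6.3],[0,0,6.3],[0,0,6.3]]}' 1 20
python3 -m creep '{"offset":[[-0.0495,0.0075,0.006],[-0.048,0.0135,0.0065],[-0.0465,0.018,0.0065],[-0.044,0.0235,0.006],[-0.0415,0.028,0.0065]],"rotation":[[0,0,6.3],[0,0,6.3],[0,0,6.3],[0,0,6.3],[0,0,6.3]]}'
python3 - <<'E'
from h import *
st()
im=grab_frame("wrist");big(im,"pics/w1.png",0,0,640,480,1)
import pickle;pickle.dump(camera_params("wrist"),open("w1.pkl","wb"))
st()
E
```

```text
time_s: 0.78
ee_pos: [353.4, 397.2, 181.6]
ee_rot: [-180.0, -0.0, 132.5]
force: [0.2, 0.5, 0.4]
gripper_width: 43.8
time_s: 1.4
ee_pos: [549.3, 242.2, 150.0]
ee_rot: [-180.0, -0.0, 101.0]
force: [-0.3, 0.7, 0.4]
gripper_width: 0.1
1.4 pos [549.3 242.2 150. ] rot [-180.   -0.  101.] F [-0.3  0.7  0.4] w 0.1 q [22.7 23.2 91.8  0.  65.1 11.7]
1.45 pos [553.9 238.2 149. ] rot [179.8   0.2 100.7] F [ 3.9 -0.6  0.1] w 0.4 q [22.3 23.4 91.6 -0.3 64.9 11.8]
```

View pics/w1.png

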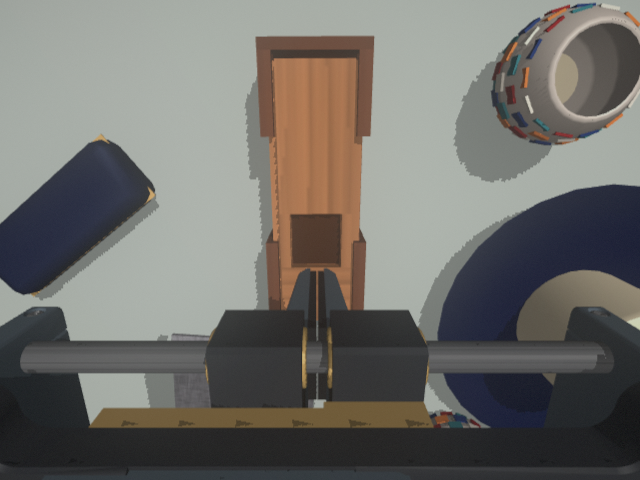

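The wrist view shows the box (258-372 wide), the scoop at about (316,240) and the shut tips at about (317,275). The arm was still settling, so I'll take the picture again with the pose read just before.

```bash
python3 - <<'E'
from h import *
import pickle
grab_frame("wrist");grab_frame("wrist");
st();p=camera_params("wrist");im=grab_frame("wrist");st()
pickle.dump(p,open("w2.pkl","wb"));big(im,"pics/w2.png",200,0,420,300,2);cv2.imwrite("pics/w2raw.png",im[:,:,::-1])
E
```

```text
1.55 pos [549.2 241.8 149.4] rot [-179.9    0.   101. ] F [ 0.1  0.2 -0.6] w 0.4 q [22.7 23.2 91.8  0.  65.1 11.6]
1.6 pos [548.1 242.8 149.8] rot [-179.9   -0.   101.1] F [-0.3 -0.1 -0.1] w 0.1 q [22.8 23.1 91.8  0.  65.1 11.6]
```

View pics/w2.png

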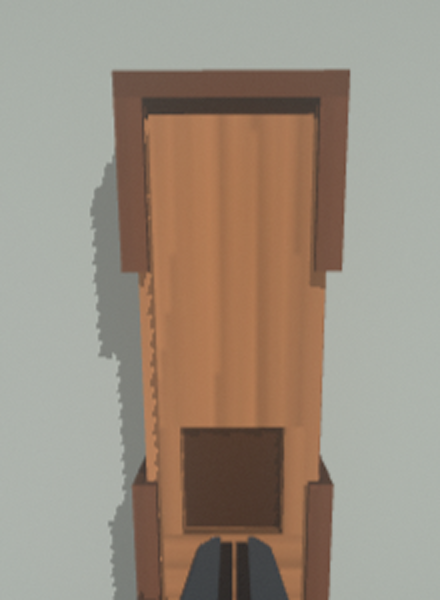

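```bash
python3 - <<'E'
from h import *
import pickle
p=pickle.load(open("w2.pkl","rb"))
W=lambda c:np.array(c,float)/2+[200,0]-0.25
Bi=Ro.from_euler('z',BY,degrees=True).inv()
a=ray(p,W([[113,70],[349,70],[122,271],[342,271],[134,484],[333,484]]),55)
print(a); print("in box frame",Bi.apply(a-BO))
q=ray(p,W([[182,428],[283,428],[283,532],[182,532]]),54); print(q.mean(0)); print(Bi.apply(q-BO))
E
```

```text
[[482.5 377.8  55. ]
 [559.1 392.6  55. ]
 [494.7 315.3  55. ]
 [571.8 330.3  55. ]
 [510.8 237.2  55. ]
 [587.1 252.1  55. ]]
in box frame [[-110.5  -37.5   55. ]
 [-110.7   40.5   55. ]
 [ -46.9  -37.4   55. ]
 [ -47.1   41.2   55. ]
 [  32.8  -36.3   55. ]
 [  32.6   41.4   55. ]]
[548.4 245.4  54. ]
[[ 10.6 -17.2  54. ]
 [ 10.5  21.5  54. ]
 [ 53.1  22.4  54. ]
 [ 53.2 -18.1  54. ]]
```

```bash
python3 - <<'E'
from h import *
print(box(-1.4,1,0))
E
sed -i 's/^BO=.*/BO=np.array([541.0,277.8,0]); BY=-78.9/' h.py
python3 - <<'E'
from h import *
st()
T=box(34,0.6,0); print(T, box(-1.4,1,0))
s=env.state()
P,R=plan([T[0],T[1],60],[180,0,101.1],2)
P,R=plan([T[0],T[1],50],[180,0,101.1],1,(P,R))
e=box(1,0,0)-box(0,0,0); print("x dir in tool", R.inv().apply(e))
E
```

```text
[541.  277.9   0. ]
1.6 pos [548.1 242.8 149.8] rot [-179.9   -0.   101.1] F [-0.3 -0.1 -0.1] w 0.1 q [22.8 23.1 91.8  0.  65.1 11.6]
[548.1 244.6   0. ] [541.7 279.4   0. ]
end [548.2 244.3  59.8] [-179.9   -0.   101.1]
[0.001, 0.0, 0.045] 45.0
[0.0005, 0.0005, 0.045] 45.0
turn per row [-0.0, -0.0, 0.0]
end [548.2 244.3  49.8] [180.   -0.  101.1]
[0.0, 0.0, 0.01] 10.0
turn per row [-0.1, -0.0, 0.0]
x dir in tool [-1. -0. -0.]
```

```bash
python3 -m creep '{"offset":[[0.001,0,0.045],[0.0005,0,0.042],[0,0,0.010],[0,0,0.002],[0,0,0]],"rotation":[[0,0,0],[0,0,0],[0,0,0],[0,0,0],[0,0,0]]}'
```

```text
time_s: 2.22
ee_pos: [548.8, 245.7, 53.1]
ee_rot: [179.8, -0.0, 101.2]
force: [-0.4, -0.9, 0.6]
gripper_width: 0.3
```

```bash
python3 -m creep '{"offset":[[0,0,0]],"rotation":[[0,0,0]]}';  python3 - <<'E'
from h import *
st();im=grab_frame("wrist");st();grab_frame("top");st();big(im,"pics/w3.png",200,100,440,340,3)
E
```

```text
time_s: 2.35
ee_pos: [548.8, 245.4, 53.0]
ee_rot: [179.8, -0.0, 101.2]
force: [-0.6, 0.1, 0.3]
gripper_width: 0.6
2.35 pos [548.8 245.4  53. ] rot [179.8  -0.  101.2] F [-0.6  0.1  0.3] w 0.6 q [23.  28.5 98.6  0.  52.7 11.8]
2.4 pos [548.6 245.2  52.8] rot [179.9  -0.  101.2] F [-0.1 -0.4  0.1] w 0.7 q [23.  28.5 98.6  0.  52.7 11.8]
2.45 pos [548.5 245.1  52.5] rot [179.9  -0.  101.2] F [ 0.5  0.5 -0.2] w 0.1 q [23.  28.6 98.6  0.  52.7 11.8]
```

View pics/w3.png

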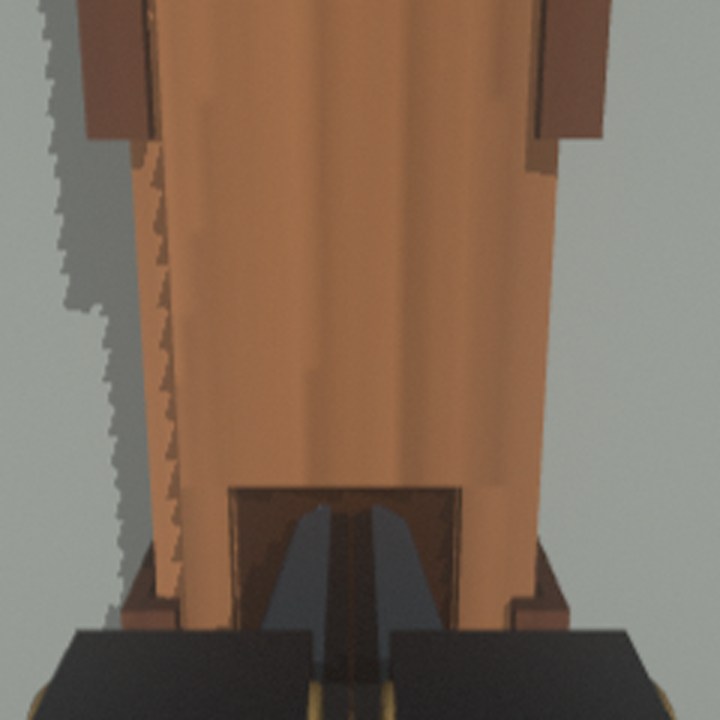

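The tips are centred in the scoop (fingers at about x=344, scoop 230-462) and touch nothing. I'll go a little deeper, then push.

```bash
python3 -m creep '{"offset":[[0,0,0.003],[-0.003,0,0],[-0.006,0,0],[-0.008,0,0],[-0.010,0,0]],"rotation":[[0,0,0],[0,0,0],[0,0,0],[0,0,0],[0,0,0]]}' 1
python3 -m creep '{"offset":[[-0.012,0,0],[-0.012,0,0]],"rotation":[[0,0,0],[0,0,0]]}'
python3 - <<'E'
from h import *
st();im=grab_frame("wrist");st();im2=grab_frame("top");big(im,"pics/w4.png",200,100,440,340,3);big(im2,"pics/t4.png",130,190,290,290,5)
E
```

```text
time_s: 3.08
ee_pos: [553.3, 217.8, 48.4]
ee_rot: [-180.0, -0.0, 101.2]
force: [-0.1, -0.2, -0.9]
gripper_width: 0.6
time_s: 3.32
ee_pos: [558.0, 193.9, 48.5]
ee_rot: [-180.0, -0.0, 101.2]
force: [-0.5, 0.8, 0.9]
gripper_width: 0.3
3.325 pos [558.  193.9  48.5] rot [-180.    -0.   101.2] F [-0.5  0.8  0.9] w 0.3 q [ 18.   28.1 100.2   0.   51.7   6.9]
3.375 pos [558.2 192.5  48.5] rot [-180.     0.1  101.2] F [-0.6 -1.   0.1] w 0.6 q [ 17.9  28.1 100.2  -0.1  51.7   6.8]
```

View pics/w4.png

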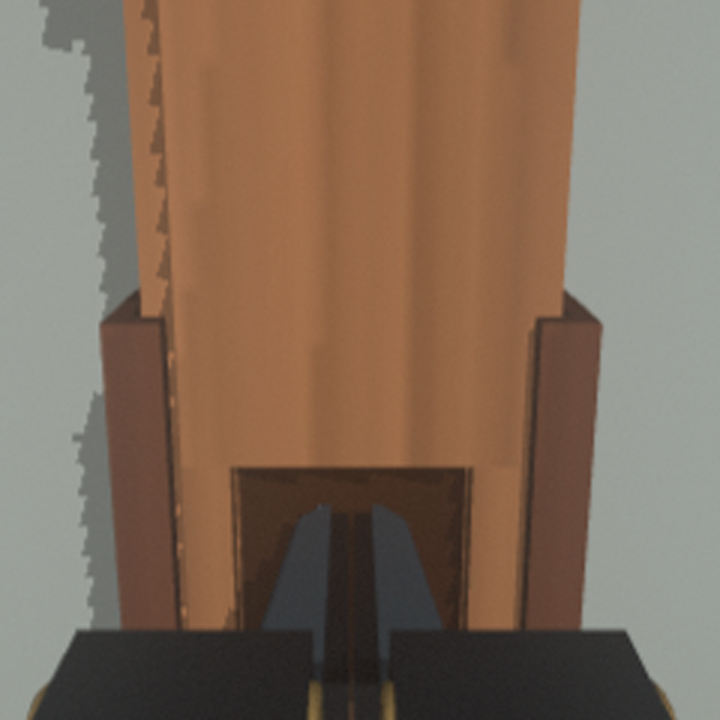

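The lid slides with the fingers: the box lips have moved back relative to the tips while the tips stay in the scoop. I'll continue.

```bash
python3 -m creep '{"offset":[[-0.010,0,-0.001],[-0.013,0,0],[-0.013,0,0],[-0.013,0,0],[-0.010,0,0]],"rotation":[[0,0,0],[0,0,0],[0,0,0],[0,0,0],[0,0,0]]}'
python3 -m creep '{"offset":[[-0.004,0,0],[0,0,0]],"rotation":[[0,0,0],[0,0,0]]}'
python3 - <<'E'
from h import *
st();im2=grab_frame("top");big(im2,"pics/t5.png",130,190,290,290,5);im=grab_frame("side");big(im,"pics/s5.png",220,200,380,450,2.4);st()
E
```

```text
time_s: 4.05
ee_pos: [569.4, 135.9, 49.4]
ee_rot: [-180.0, 0.0, 101.2]
force: [-0.5, 1.9, -0.1]
gripper_width: 0.7
time_s: 4.3
ee_pos: [570.1, 132.7, 49.4]
ee_rot: [-180.0, 0.0, 101.2]
force: [0.2, -0.1, -0.3]
gripper_width: 0.5
4.3 pos [570.1 132.7  49.4] rot [-180.     0.   101.2] F [ 0.2 -0.1 -0.3] w 0.5 q [ 12.   27.7 100.9  -0.   51.5   0.8]
4.4 pos [570.1 133.1  49.5] rot [180.   -0.  101.2] F [ 0.  -0.3 -0.2] w 0.4 q [ 12.   27.7 100.9   0.   51.5   0.8]
```

View pics/t5.png

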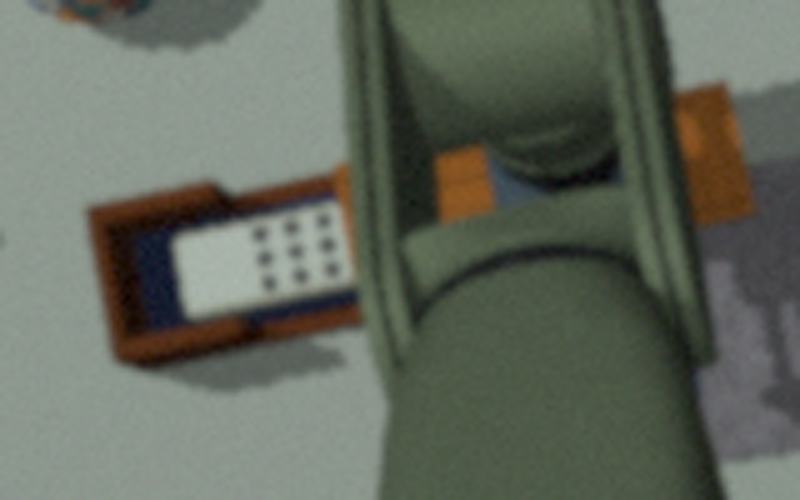

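View pics/s5.png

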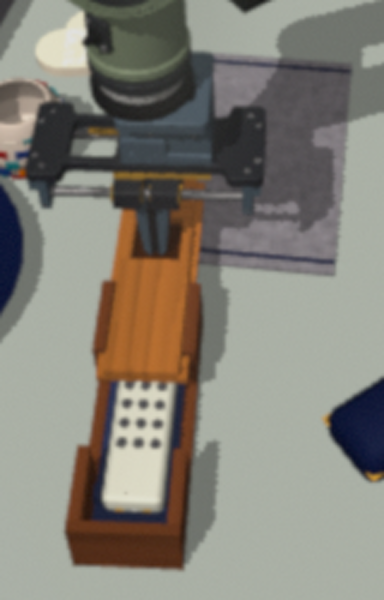

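```bash
python3 - <<'E'
from h import *
Bi=Ro.from_euler('z',BY,degrees=True).inv()
s=env.state();print(Bi.apply(s["ee_pos"]-BO))
p=camera_params("top")
T=lambda c:np.array(c,float)/5+[130,190]-0.4
print("lid end z54",Bi.apply(ray(p,T([[725,82],[755,212]]),54)-BO))
print("remote tail z34",Bi.apply(ray(p,T([[172,235],[187,320]]),34)-BO))
R=rpy([180,0,101.2])
d=box(132,0.5,0)-box(0,0,0)+BO; d=box(132,0.5,0); print(d, R.inv().apply([d[0]-s["ee_pos"][0],d[1]-s["ee_pos"][1],0]))
E
```

```text
[147.6   0.7  49.5]
lid end z54 [[215.5  32.8  54. ]
 [216.3 -34.6  54. ]]
remote tail z34 [[-72.2  21.5  34. ]
 [-72.8 -22.3  34. ]]
[566.9 148.4   0. ] [15.6 -0.2 -0. ]
```

The lid end is at x≈112-115 beyond shut, as planned, and the remote lies with its centre near box x≈+2. Next I lift, open, step back 15.5 mm and straddle the lid.

```bash
python3 -m creep '{"offset":[[0,0,-0.015],[0,0,-0.020],[0.008,0,0],[0.0075,0,0],[0,0,0]],"rotation":[[0,0,0],[0,0,0],[0,0,0],[0,0,0],[0,0,0]]}' 0 40
python3 -m creep '{"offset":[[0,0,0],[0,0,0.010],[0,0,0.012],[0,0,0.012],[0,0,0]],"rotation":[[0,0,0],[0,0,0],[0,0,0],[0,0,0],[0,0,0]]}'
python3 - <<'E'
from h import *
st();grab_frame("top");st();im=grab_frame("wrist");st();big(im,"pics/w6.png",120,100,520,400,2)
E
```

```text
time_s: 5.03
ee_pos: [566.3, 149.0, 83.8]
ee_rot: [-179.9, -0.0, 101.3]
force: [0.4, -0.3, -1.3]
gripper_width: 47.7
time_s: 5.65
ee_pos: [566.0, 147.9, 48.8]
ee_rot: [-179.8, 0.0, 101.2]
force: [-0.5, -0.8, 0.4]
gripper_width: 90.7
5.65 pos [566.  147.9  48.8] rot [-179.8    0.   101.2] F [-0.5 -0.8  0.4] w 90.7 q [ 13.5  27.7 100.8   0.   51.6   2.3]
5.7 pos [566.7 148.1  49.6] rot [-179.9   -0.   101.2] F [1.  0.1 0.4] w 91.2 q [ 13.5  27.7 100.7   0.   51.7   2.3]
5.75 pos [567.1 148.2  50.2] rot [-180.    -0.   101.2] F [ 0.4 -0.2 -0.3] w 91.1 q [ 13.5  27.7 100.7   0.   51.7   2.3]
```

View pics/w6.png

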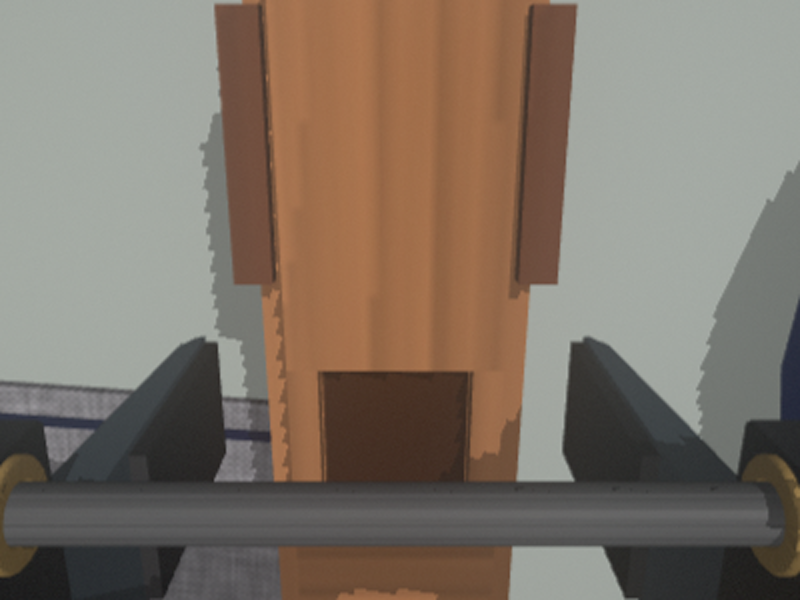

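The open fingers (inner faces at 218 and 570, mid 394) straddle the lid (about 268-522, mid 395), clear of the box end at row 284. I'll go down 9.5 mm and grip.

```bash
python3 -m creep '{"offset":[[0,0,0.0065],[0,0,0.003],[0,0,0],[0,0,0]],"rotation":[[0,0,0],[0,0,0],[0,0,0],[0,0,0]]}'
python3 - <<'E'
from h import *
st()
E
python3 -m creep '{"offset":[[0,0,0],[0,0,0],[0,0,0],[0,0,0],[0,0,0]],"rotation":[[0,0,0],[0,0,0],[0,0,0],[0,0,0],[0,0,0]]}' 1 30
python3 - <<'E'
from h import *
im=grab_frame("side");big(im,"pics/s7.png",220,200,380,400,3);st()
E
```

```text
time_s: 6.25
ee_pos: [567.2, 148.3, 41.1]
ee_rot: [180.0, -0.0, 101.2]
force: [0.1, 0.3, -0.1]
gripper_width: 91.4
6.25 pos [567.2 148.3  41.1] rot [180.   -0.  101.2] F [ 0.1  0.3 -0.1] w 91.4 q [ 13.5  28.3 101.2   0.   50.5   2.3]
time_s: 6.88
ee_pos: [567.1, 148.3, 41.0]
ee_rot: [180.0, -0.0, 101.2]
force: [-0.4, 0.0, 0.8]
gripper_width: 68.5
6.925 pos [567.1 148.3  41. ] rot [180.   -0.  101.2] F [0.7 0.3 1.5] w 68.5 q [ 13.5  28.3 101.2   0.   50.5   2.3]
```

View pics/s7.png

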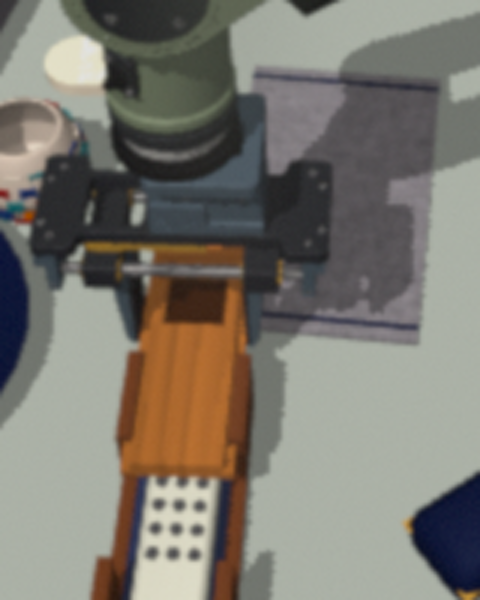

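The grip is good at 68.5 mm against the lid's 69. I'll draw the lid out.

```bash
python3 -m creep '{"offset":[[-0.005,0,0],[-0.010,0,0],[-0.012,0,0],[-0.012,0,0],[-0.012,0,0]],"rotation":[[0,0,0],[0,0,0],[0,0,0],[0,0,0],[0,0,0]]}'
python3 -m creep '{"offset":[[-0.012,0,0],[-0.013,0,0],[-0.013,0,0],[-0.010,0,0],[-0.006,0,0]],"rotation":[[0,0,0],[0,0,0],[0,0,0],[0,0,0],[0,0,0]]}'
python3 - <<'E'
from h import *
im=grab_frame("side");big(im,"pics/s8.png",220,200,380,400,3);st();Bi=Ro.from_euler('z',BY,degrees=True).inv()
s=env.state();print(Bi.apply(s["ee_pos"]-BO))
E
```

```text
time_s: 7.55
ee_pos: [577.0, 97.1, 40.8]
ee_rot: [-180.0, -0.0, 101.2]
force: [-0.2, -0.4, -2.0]
gripper_width: 68.6
time_s: 8.18
ee_pos: [587.7, 44.5, 41.1]
ee_rot: [180.0, -0.0, 101.2]
force: [-0.7, 0.6, -0.8]
gripper_width: 68.4
8.225 pos [587.8  44.1  41. ] rot [180.    0.  101.2] F [ 0.6  0.1 -1.4] w 68.9 q [  3.2  28.5 100.8  -0.   50.7  -8. ]
[238.3   0.9  41. ]
```

View pics/s8.png

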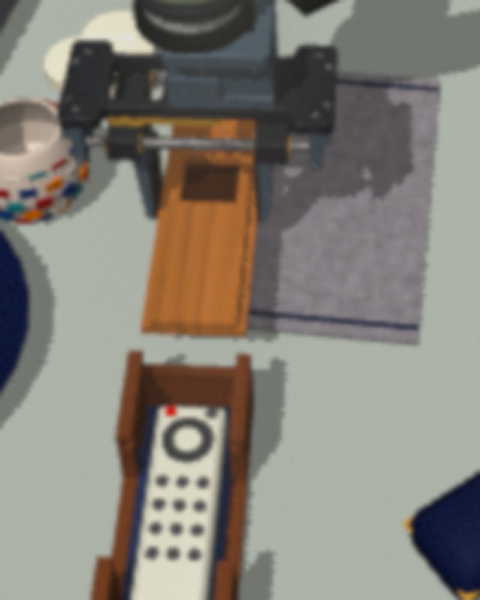

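```bash
python3 - <<'E'
from h import *
a=plan([574,28,55],[180,0,101.2],1)
a=plan([522,-34,40],[180,0,101.2],3,a)
a=plan([519.3,-38,14],[180,0,101.2],2,a)
E
```

```text
end [574.1  28.1  55. ] [180.    0.  101.2]
[-0.013, -0.0165, -0.014] 25.2
turn per row [0.0, 0.0, -0.0]
end [522.2 -34.1  40. ] [180.    0.  101.2]
[-0.017, -0.021, 0.005] 27.5
[-0.017, -0.021, 0.005] 27.5
[-0.017, -0.021, 0.005] 27.5
turn per row [0.0, 0.0, -0.0]
end [519.4 -38.2  14. ] [180.    0.  101.2]
[-0.0015, -0.002, 0.013] 13.2
[-0.002, -0.0015, 0.013] 13.2
turn per row [0.0, 0.0, -0.0]
```

```bash
python3 -m creep '{"offset":[[-0.006,-0.008,-0.014],[-0.014,-0.018,0],[-0.017,-0.021,0.005],[-0.017,-0.021,0.005],[-0.012,-0.014,0.004]],"rotation":[[0,0,0],[0,0,0],[0,0,0],[0,0,0],[0,0,0]]}'
python3 -m creep '{"offset":[[-0.0015,-0.0015,0.010],[0,0,0.010],[0,0,0.005],[0,0,0],[0,0,0]],"rotation":[[0,0,0],[0,0,0],[0,0,0],[0,0,0],[0,0,0]]}'
python3 - <<'E'
from h import *
im=grab_frame("side");big(im,"pics/s9.png",240,200,400,360,4);st()
im=grab_frame("top");big(im,"pics/t9.png",240,190,400,310,5);st()
E
```

```text
time_s: 8.85
ee_pos: [518.9, -36.1, 41.6]
ee_rot: [180.0, 0.0, 101.2]
force: [0.3, -0.5, -1.7]
gripper_width: 68.7
time_s: 9.48
ee_pos: [519.0, -36.9, 15.9]
ee_rot: [180.0, -0.0, 101.2]
force: [-0.7, -0.4, -1.8]
gripper_width: 68.2
9.525 pos [519.1 -37.   16.1] rot [180.    0.  101.2] F [-0.1 -0.6 -0.5] w 68.6 q [ -5.3  25.5 111.6   0.   42.8 -16.6]
9.575 pos [519.  -37.   16.1] rot [180.    0.  101.2] F [-0.6  0.4 -1.7] w 68.5 q [ -5.3  25.5 111.6   0.   42.8 -16.6]
```

View pics/s9.png

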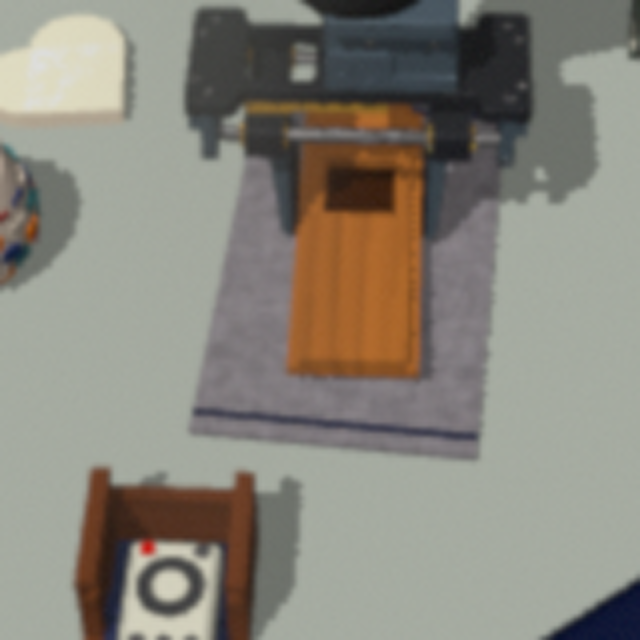

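View pics/t9.png

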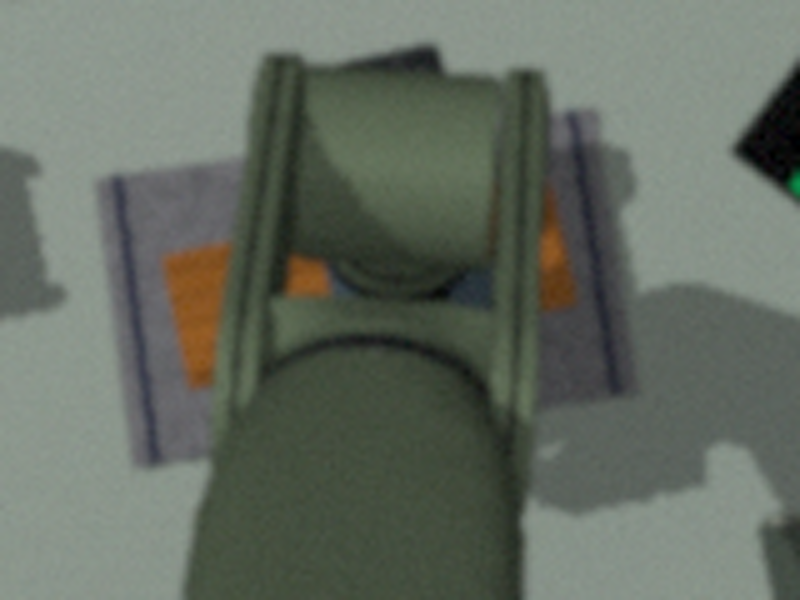

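The lid is level and central over the mat. I'll lower it slowly and watch for the weight to come off.

```bash
python3 -m creep '{"offset":[[0,0,0.005],[0,0,0.003],[0,0,0.001],[0,0,0]],"rotation":[[0,0,0],[0,0,0],[0,0,0],[0,0,0]]}'
python3 -m creep '{"offset":[[0,0,0.0010],[0,0,0]],"rotation":[[0,0,0],[0,0,0]]}'
python3 -m creep '{"offset":[[0,0,0.0010],[0,0,0]],"rotation":[[0,0,0],[0,0,0]]}'
```

```text
time_s: 10.07
ee_pos: [518.6, -37.1, 7.2]
ee_rot: [-180.0, -0.0, 101.2]
force: [-0.6, 1.5, 2.4]
gripper_width: 68.6
time_s: 10.32
ee_pos: [518.6, -37.1, 6.0]
ee_rot: [180.0, -0.0, 101.2]
force: [-2.2, 2.3, 3.7]
gripper_width: 68.6
time_s: 10.58
ee_pos: [518.7, -37.0, 5.3]
ee_rot: [180.0, -0.0, 101.2]
force: [-1.7, 2.5, 6.2]
gripper_width: 68.4
```

The force turned upward (+6 N) at TCP z 5.3, so the lid is resting. I'll release, rise, and check.

```bash
python3 -m creep '{"offset":[[0,0,0],[0,0,0],[0,0,0],[0,0,0]],"rotation":[[0,0,0],[0,0,0],[0,0,0],[0,0,0]]}' 0 10
python3 -m creep '{"offset":[[0,0,-0.005],[0,0,-0.025],[0,0,-0.05],[0,0,-0.05]],"rotation":[[0,0,0],[0,0,0],[0,0,0],[0,0,0]]}'
python3 - <<'E'
from h import *
im=grab_frame("side");big(im,"pics/s10.png",240,200,400,360,4);st()
im=grab_frame("wrist");big(im,"pics/w10.png",0,0,640,480,1)
E
```

```text
time_s: 11.08
ee_pos: [518.6, -37.3, 4.8]
ee_rot: [-180.0, -0.0, 101.2]
force: [0.0, -0.1, 0.1]
gripper_width: 91.1
time_s: 11.58
ee_pos: [518.4, -37.2, 136.4]
ee_rot: [-180.0, -0.0, 101.2]
force: [0.8, 0.1, 0.2]
gripper_width: 91.1
11.625 pos [522.6 -37.5 143.3] rot [179.3   0.2 101.2] F [ 2.9 -0.1  4.1] w 91.0 q [ -5.4  16.7 103.    0.   59.6 -16.6]
```

View pics/s10.png

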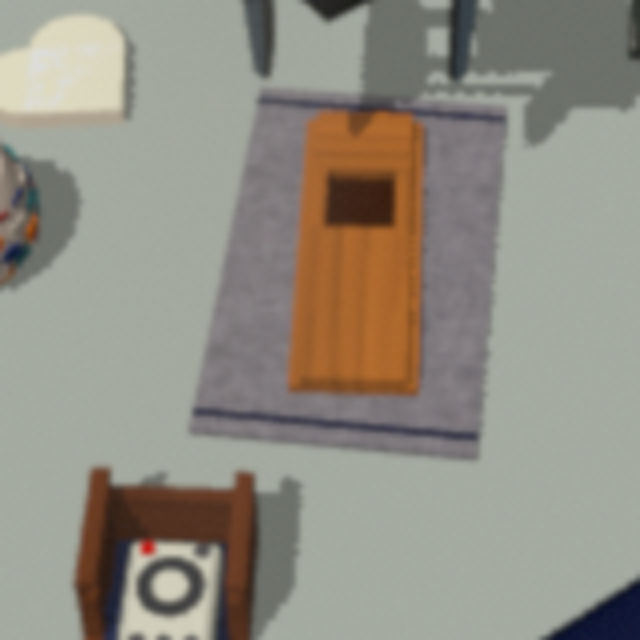

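View pics/w10.png

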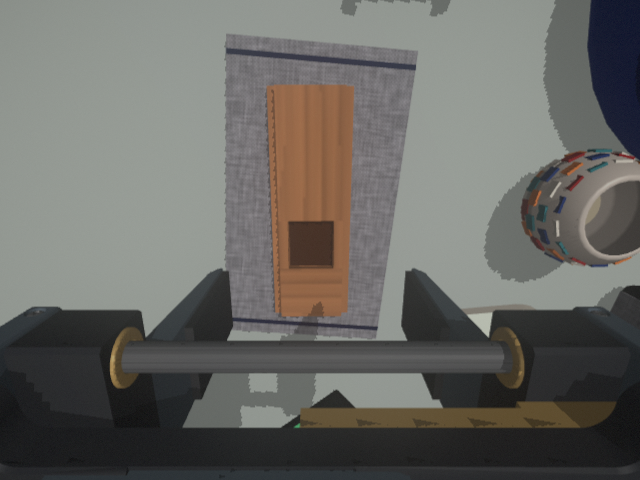

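The lid lies flat in the middle of the mat. Next I go above the box and look at the remote.

```bash
python3 - <<'E'
from h import *
T=box(4,0.5,0);print(T)
a=plan([T[0],T[1],150],[180,0,101.1],7)
E
```

```text
[542.3 274.    0. ]
end [542.3 273.8 149.8] [-180.     0.2  101.2]
[0.043, 0.0115, -0.0015] 44.5
[0.043, 0.0115, -0.001] 44.5
[0.0435, 0.0115, -0.0015] 45.0
[0.043, 0.011, -0.0015] 44.4
[0.043, 0.0115, -0.0015] 44.5
[0.043, 0.0115, -0.0015] 44.5
[0.043, 0.0115, -0.001] 44.5
turn per row [0.1, 0.0, 0.0]
```

```bash
python3 -m creep '{"offset":[[0.043,0.0115,0],[0.043,0.0115,0],[0.043,0.0115,0],[0.043,0.0115,0]],"rotation":[[0,0,0],[0,0,0],[0,0,0],[0,0,0]]}'
python3 -m creep '{"offset":[[0.043,0.0115,0],[0.043,0.011,0],[0.043,0.011,0],[0,0,0],[0,0,0]],"rotation":[[0,0,0],[0,0,0],[0,0,0],[0,0,0],[0,0,0]]}'
python3 - <<'E'
from h import *
import pickle
st();p=camera_params("wrist");im=grab_frame("wrist");st();pickle.dump(p,open("w11.pkl","wb"))
big(im,"pics/w11.png",180,0,480,340,2.3)
im=grab_frame("side");big(im,"pics/s11.png",220,290,340,450,3.7)
E
```

```text
time_s: 12.18
ee_pos: [530.0, 141.7, 134.5]
ee_rot: [-180.0, 0.0, 101.2]
force: [0.7, -0.3, -1.0]
gripper_width: 91.4
time_s: 12.8
ee_pos: [537.6, 272.9, 134.3]
ee_rot: [-179.9, 0.0, 101.2]
force: [-1.3, -0.1, 0.1]
gripper_width: 91.4
12.8 pos [537.6 272.9 134.3] rot [-179.9    0.   101.2] F [-1.3 -0.1  0.1] w 91.4 q [25.8 24.2 92.6 -0.  63.3 14.6]
12.85 pos [537.8 272.5 134.5] rot [-179.9    0.   101.2] F [-0.3  0.3 -1.1] w 91.3 q [25.8 24.2 92.6 -0.  63.3 14.6]
```

View pics/w11.png

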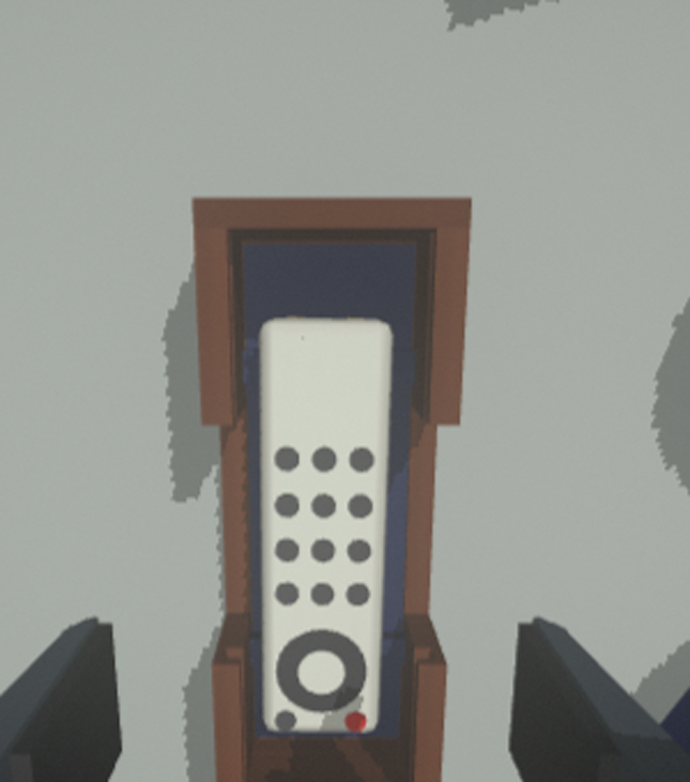

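View pics/s11.png

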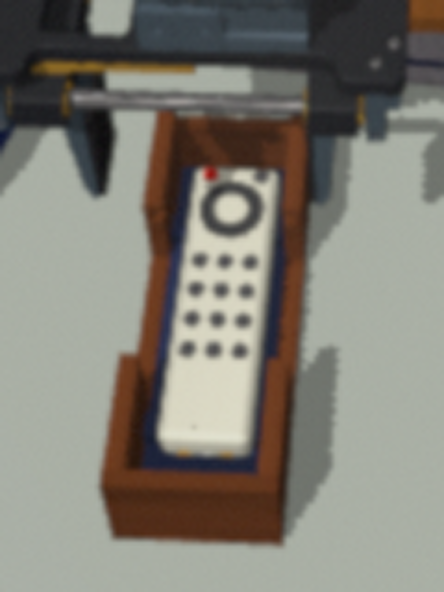

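```bash
python3 - <<'E'
from h import *
import pickle
p=pickle.load(open("w11.pkl","rb"));s=camera_params("side")
W=lambda c:np.array(c,float)/2.3+[180,0]-0.28
S=lambda c:np.array(c,float)/3.7+[220,290]-0.36
Bi=Ro.from_euler('z',BY,degrees=True).inv()
B=lambda a:Bi.apply(a-BO)
print("box tail z55, lip corners",B(ray(p,W([[193,199],[471,199],[202,425],[460,425],[214,664],[446,664]]),55)))
print("remote tail, ring end mid",B(ray(p,W([[262,320],[391,320],[263,731],[380,731]]),34)))
print("ring",B(ray(p,W([[321,671]]),34)),"side ring",B(ray(s,S([[232,209]]),34)))
print("side tail",B(ray(s,S([[158,440],[252,445]]),34)))
print("tri ring",B(tri(p,W([321,671]),s,S([232,209]))))
E
```

```text
box tail z55, lip corners [[-108.9  -38.4   55. ]
 [-109.1   40.    55. ]
 [ -45.4  -38.3   55. ]
 [ -45.6   40.4   55. ]
 [  34.2  -37.5   55. ]
 [  34.    40.    55. ]]
remote tail, ring end mid [[-75.8 -20.8  34. ]
 [-75.9  20.3  34. ]
 [ 71.2 -23.   34. ]
 [ 71.   20.5  34. ]]
ring [[46.6 -1.5 34. ]] side ring [[48.6 -2.4 34. ]]
side tail [[-75.8  19.3  34. ]
 [-76.4 -24.3  34. ]]
tri ring [45.4 -2.5 38.5]
```

```bash
python3 - <<'E'
from h import *
st();T=box(-1,-1.3,0);print(T)
a=plan([T[0],T[1],70],[180,0,101.1],2)
a=plan([T[0],T[1],14],[180,0,101.1],3,a)
E
```

```text
12.9 pos [537.9 272.3 134.7] rot [-180.     0.   101.1] F [ 0.5 -0.6  0.6] w 91.0 q [25.8 24.1 92.6 -0.  63.3 14.6]
[539.5 278.5   0. ]
end [539.7 278.7  70.2] [-180.     0.   101.1]
[0.003, 0.0015, 0.0325] 32.7
[0.003, 0.0015, 0.032] 32.2
turn per row [-0.0, 0.0, 0.0]
end [539.6 278.7  14.2] [-180.     0.   101.1]
[-0.0, -0.0, 0.0185] 18.5
[-0.0, -0.0, 0.019] 19.0
[-0.0, -0.0, 0.0185] 18.5
turn per row [-0.0, 0.0, 0.0]
```

```bash
python3 -m creep '{"offset":[[0.003,0.0015,0.032],[0.003,0.0015,0.032],[0,0,0.020],[0,0,0.015],[0,0,0.010]],"rotation":[[0,0,0],[0,0,0],[0,0,0],[0,0,0],[0,0,0]]}'
python3 -m creep '{"offset":[[0,0,0.008],[0,0,0],[0,0,0]],"rotation":[[0,0,0],[0,0,0],[0,0,0]]}'
python3 - <<'E'
from h import *
st();im=grab_frame("wrist");st();big(im,"pics/w12.png",120,120,520,420,2)
E
```

```text
time_s: 13.52
ee_pos: [540.1, 279.3, 25.5]
ee_rot: [-180.0, -0.0, 101.1]
force: [0.5, -0.5, 0.0]
gripper_width: 91.4
time_s: 13.9
ee_pos: [540.3, 280.2, 18.5]
ee_rot: [179.9, -0.0, 101.2]
force: [0.1, 0.3, -0.7]
gripper_width: 91.2
13.9 pos [540.3 280.2  18.5] rot [179.9  -0.  101.2] F [ 0.1  0.3 -0.7] w 91.2 q [26.3 31.4 99.3  0.  49.2 15.1]
13.95 pos [540.4 280.2  18.6] rot [179.9  -0.  101.2] F [ 0.4 -0.2 -0.2] w 91.0 q [26.3 31.4 99.3  0.  49.2 15.1]
```

View pics/w12.png

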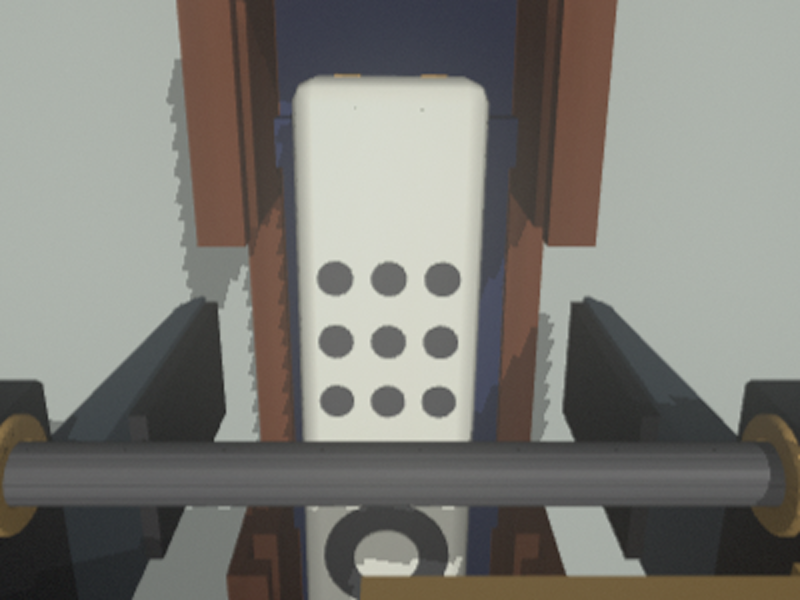

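Fingers (mid 394) and remote (mid 390) are centred to about 1 mm, and both fingers stand in the cut-outs. I'll go down 5 mm and grip.

```bash
python3 -m creep '{"offset":[[-0.0015,0,0.0035],[0,0,0.0015],[0,0,0]],"rotation":[[0,0,0],[0,0,0],[0,0,0]]}'
python3 -m creep '{"offset":[[0,0,0],[0,0,0],[0,0,0],[0,0,0],[0,0,0]],"rotation":[[0,0,0],[0,0,0],[0,0,0],[0,0,0],[0,0,0]]}' 1 25
python3 -m creep '{"offset":[[0,0,0],[0,0,0]],"rotation":[[0,0,0],[0,0,0]]}'
```

```text
time_s: 14.32
ee_pos: [540.1, 278.5, 12.8]
ee_rot: [-180.0, 0.0, 101.2]
force: [0.0, 0.2, -0.3]
gripper_width: 91.2
time_s: 14.95
ee_pos: [540.1, 278.5, 13.0]
ee_rot: [-180.0, -0.0, 101.2]
force: [-0.7, -0.4, 0.8]
gripper_width: 44.1
time_s: 15.2
ee_pos: [540.1, 278.5, 13.0]
ee_rot: [-180.0, -0.0, 101.2]
force: [-0.1, 0.2, 1.0]
gripper_width: 43.8
```

Gripped at 43.8 mm. I'll lift straight up and plan the transfer.

```bash
python3 -m creep '{"offset":[[0,0,-0.010],[0,0,-0.020],[0,0,-0.030],[0,0,-0.040],[0,0,-0.030]],"rotation":[[0,0,0],[0,0,0],[0,0,0],[0,0,0],[0,0,0]]}'
python3 - <<'E'
from h import *
st()
RT=CR*Ro.from_euler('y',180,degrees=True);print(RT.as_euler('xyz',degrees=True))
T=cradle(88,0,55);print(T)
a=plan(T,RT,14)
im=grab_frame("side");big(im,"pics/s13.png",220,230,380,450,2.5)
E
```

```text
time_s: 15.82
ee_pos: [540.7, 278.7, 145.3]
ee_rot: [179.9, -0.0, 101.2]
force: [1.5, -0.6, -1.0]
gripper_width: 44.0
15.825 pos [540.7 278.7 145.3] rot [179.9  -0.  101.2] F [ 1.5 -0.6 -1. ] w 44.0 q [26.2 24.  91.2  0.  64.7 15. ]
[180.   30.  141.5]
[ 604.5 -292.1  121.6]
end [ 604.4 -292.   121.6] [-179.2   30.4  141.6]
[-0.041, -0.0035, 0.0015] 41.2
[-0.0405, -0.0055, 0.003] 41.0
[-0.04, -0.0075, 0.0045] 40.9
[-0.0395, -0.0095, 0.006] 41.1
[-0.039, -0.0115, 0.007] 41.3
[-0.0375, -0.0135, 0.0085] 40.8
[-0.037, -0.0155, 0.01] 41.3
[-0.036, -0.017, 0.0105] 41.2
[-0.034, -0.019, 0.012] 40.8
[-0.033, -0.021, 0.0125] 41.1
[-0.0315, -0.023, 0.014] 41.4
[-0.0295, -0.024, 0.0145] 40.7
[-0.028, -0.026, 0.015] 41.0
[-0.026, -0.0275, 0.016] 41.1
turn per row [-0.7, -2.1, -2.8]
```

View pics/s13.png

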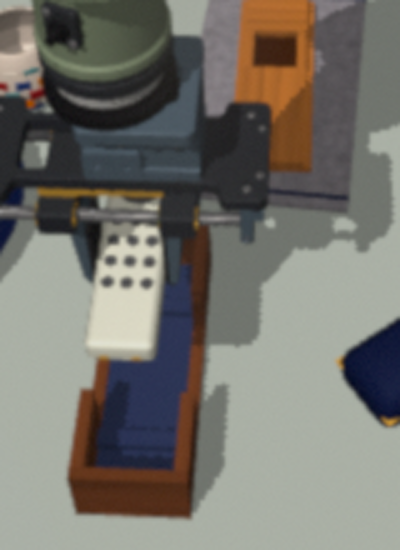

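The remote is out of the box and held level. Now the transfer towards the dock.

```bash
python3 -m creep '{"offset":[[-0.041,-0.0035,0],[-0.0405,-0.0055,0.001],[-0.040,-0.0075,0.003],[-0.0395,-0.0095,0.006],[-0.039,-0.0115,0.007]],"rotation":[[-0.7,-2.1,-2.8],[-0.7,-2.1,-2.8],[-0.7,-2.1,-2.8],[-0.7,-2.1,-2.8],[-0.7,-2.1,-2.8]]}'
python3 -m creep '{"offset":[[-0.0375,-0.0135,0.0085],[-0.037,-0.0155,0.010],[-0.036,-0.017,0.0105],[-0.034,-0.019,0.012],[-0.033,-0.021,0.0125]],"rotation":[[-0.7,-2.1,-2.8],[-0.7,-2.1,-2.8],[-0.7,-2.1,-2.8],[-0.7,-2.1,-2.8],[-0.7,-2.1,-2.8]]}'
python3 - <<'E'
from h import *
st()
RT=CR*Ro.from_euler('y',180,degrees=True)
plan(cradle(90,0,60),RT,5)
E
```

```text
time_s: 16.5
ee_pos: [562.7, 73.4, 139.5]
ee_rot: [177.8, 10.9, 115.1]
force: [-0.2, 0.3, -1.4]
gripper_width: 43.6
time_s: 17.12
ee_pos: [585.5, -130.0, 130.9]
ee_rot: [178.3, 21.9, 129.3]
force: [1.0, -0.0, -1.3]
gripper_width: 43.8
17.125 pos [ 585.5 -130.   130.9] rot [178.3  21.9 129.3] F [ 1.  -0.  -1.3] w 43.8 q [ -5.9  17.3 108.3 -22.3  39.5 -30. ]
end [ 604.  -291.6  127.2] [-179.9   30.1  141.4]
[-0.025, -0.018, 0.0105] 32.5
[-0.024, -0.019, 0.011] 32.5
[-0.023, -0.02, 0.011] 32.4
[-0.022, -0.021, 0.0115] 32.5
[-0.021, -0.022, 0.012] 32.7
turn per row [-0.7, -1.6, -2.2]
```

```bash
python3 -m creep '{"offset":[[-0.027,-0.019,0.0105],[-0.025,-0.019,0.011],[-0.023,-0.020,0.011],[-0.020,-0.019,0.0105],[-0.012,-0.013,0.007]],"rotation":[[-0.7,-1.7,-2.3],[-0.7,-1.7,-2.3],[-0.7,-1.7,-2.3],[-0.7,-1.7,-2.3],[-0.7,-1.3,-1.8]]}'
python3 -m creep '{"offset":[[0,0,0],[0,0,0],[0,0,0]],"rotation":[[0,0,0],[0,0,0],[0,0,0]]}'
python3 - <<'E'
from h import *
import pickle
st()
s=env.state();RT=CR*Ro.from_euler('y',180,degrees=True)
print("tcp in cradle",CR.inv().apply(s["ee_pos"]-CO),"rot err(tool)",(rpy(s["ee_rot"]).inv()*RT).as_rotvec(degrees=True))
p=camera_params("wrist");im=grab_frame("wrist");pickle.dump(p,open("w14.pkl","wb"))
big(im,"pics/w14.png",120,0,520,380,2)
im=grab_frame("side");big(im,"pics/s14.png",260,80,380,220,5)
im=grab_frame("top");big(im,"pics/t14.png",370,140,500,260,5)
E
```

```text
time_s: 17.75
ee_pos: [602.7, -277.8, 128.7]
ee_rot: [-179.9, 30.1, 141.4]
force: [0.8, 0.5, -2.2]
gripper_width: 43.8
time_s: 18.12
ee_pos: [603.6, -275.9, 129.5]
ee_rot: [-179.9, 30.1, 141.4]
force: [0.6, 0.5, -2.1]
gripper_width: 43.9
18.125 pos [ 603.6 -275.9  129.5] rot [-179.9   30.1  141.4] F [ 0.6  0.5 -2.1] w 43.9 q [-21.1  18.9 109.7 -22.   24.  -54.5]
tcp in cradle [82.5 12.1 67.2] rot err(tool) [-0.2  0.1 -0.1]
```

View pics/w14.png

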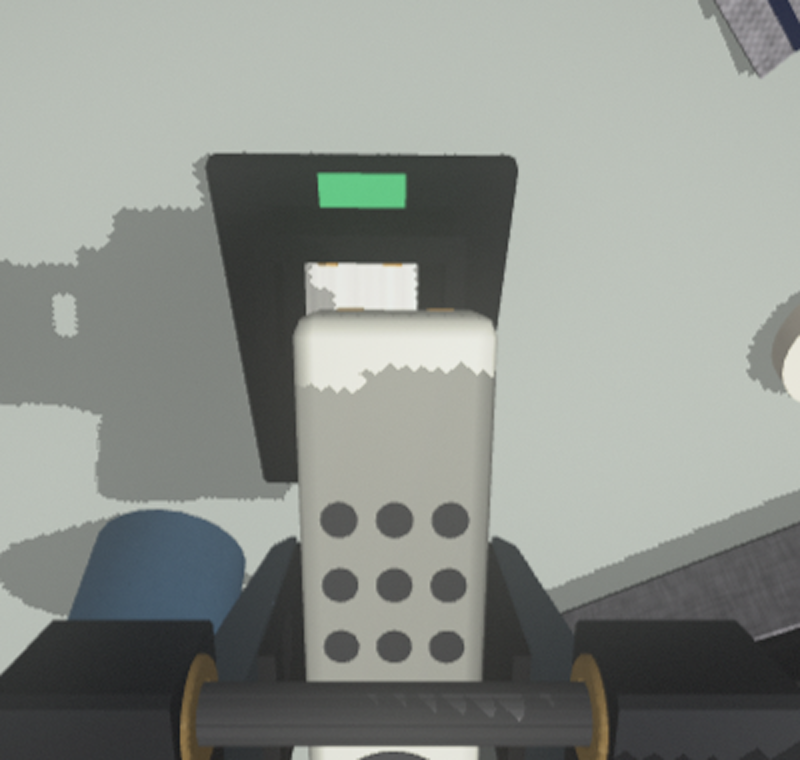

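View pics/s14.png

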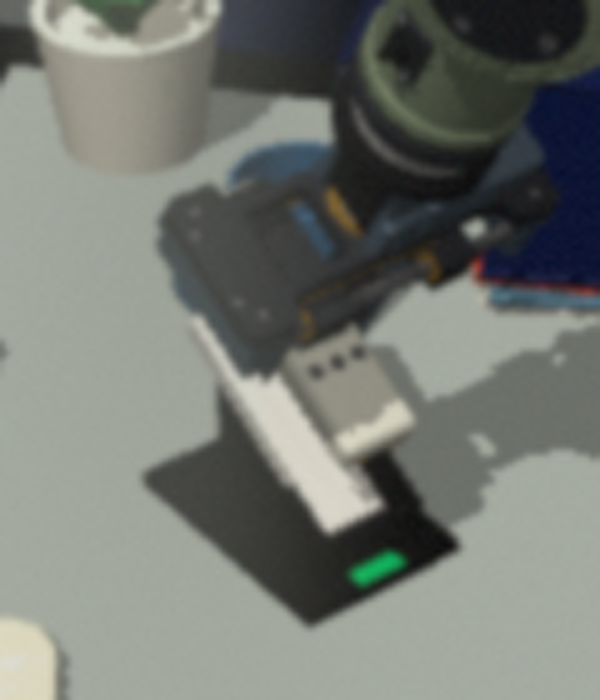

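View pics/t14.png

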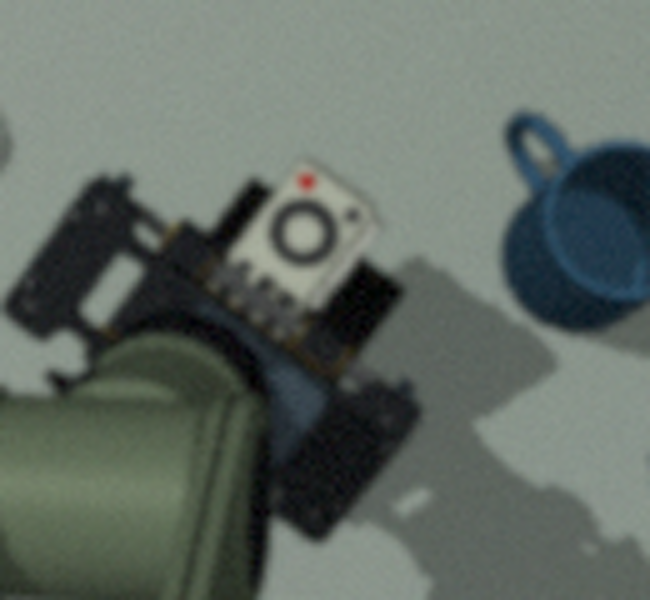

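```bash
cat >> h.py <<'E'
def rayplane(p,uv,O,N):
    uv=np.atleast_2d(uv).astype(float);C=-p["R"].T@p["t"]
    d=(p["R"].T@np.linalg.inv(p["mtx"])@np.c_[uv,np.ones(len(uv))].T).T
    return C+d*(((O-C)@N)/(d@N))[:,None]
E
python3 - <<'E'
from h import *
import pickle
p=pickle.load(open("w14.pkl","rb"))
W=lambda c:np.array(c,float)/2+[120,0]-0.25
N=CR.apply([0,0,1])
a=rayplane(p,W([[305,264],[417,264]]),CO,N); print("deck foot in cradle",CR.inv().apply(a-CO), a)
g=ray(p,W([[207,155],[517,155],[263,482]]),10);print("plate front",g,np.linalg.norm(g[0]-g[1]),np.linalg.norm(g[0]-g[2]))
Yi=Ro.from_euler('z',CY,degrees=True).inv()
print("rel dock axes from cradle origin",Yi.apply(g-CO)); f=g[0]-g[1];print("yaw of front edge",np.degrees(np.arctan2(f[1],f[0]))-90, np.degrees(np.arctan2(f[1],f[0])))
g2=ray(p,W([[318,173],[406,173],[406,207],[318,207]]),10);print(Yi.apply(g2-CO))
# remote tail corners in tool frame
s=env.state();r=rpy(s["ee_rot"])
N2=r.apply([0,0,1]);O2=s["ee_pos"]+r.apply([0,0,-21])
q=rayplane(p,W([[295,318],[494,318]]),O2,N2);print("tail top edge in tool",r.inv().apply(q-s["ee_pos"]))
E
```

```text
deck foot in cradle [[ -2.2 -15.6   0. ]
 [ -2.1  20.2  -0. ]] [[ 555.2 -272.9   28.9]
 [ 577.5 -244.9   29. ]]
plate front [[ 516.1 -279.5   10. ]
 [ 576.2 -204.4   10. ]
 [ 630.9 -375.2   10. ]] 96.16894964766259 149.50481305215
rel dock axes from cradle origin [[-28.3 -45.1 -20. ]
 [-28.   51.  -20. ]
 [121.1 -48.6 -20. ]]
yaw of front edge -218.68019806951915 -128.68019806951915
[[-22.6 -11.1 -20. ]
 [-22.6  16.7 -20. ]
 [-11.4  16.8 -20. ]
 [-11.5 -12.1 -20. ]]
tail top edge in tool [[ 74.5 -19.5 -21. ]
 [ 74.4  21.4 -21. ]]
```

In the wrist view, the dock's mid line sits about +1.5 mm in y relative to the remote. The front edge is parallel to the jaws, and the gap from the remote's tail to the ledge is about 10 mm. I'll centre it, lower it, and look again.

```bash
python3 -m creep '{"offset":[[0,-0.0055,0.006],[0,-0.005,0.014],[0,0,0.015],[0,0,0.010],[0,0,0]],"rotation":[[0,0,0],[0,0,0],[0,0,0],[0,0,0],[0,0,0]]}'
python3 -m creep '{"offset":[[0,0,0],[0,0,0]],"rotation":[[0,0,0],[0,0,0]]}'
python3 - <<'E'
from h import *
import pickle
st()
s=env.state();RT=CR*Ro.from_euler('y',180,degrees=True)
print("tcp in cradle",CR.inv().apply(s["ee_pos"]-CO),"rot err(tool)",(rpy(s["ee_rot"]).inv()*RT).as_rotvec(degrees=True))
p=camera_params("wrist");im=grab_frame("wrist");pickle.dump(p,open("w15.pkl","wb"))
big(im,"pics/w15.png",180,40,460,260,2.8)
E
```

```text
time_s: 18.9
ee_pos: [614.2, -299.3, 88.9]
ee_rot: [-179.9, 30.0, 141.3]
force: [-0.5, -0.2, -0.7]
gripper_width: 43.6
time_s: 19.15
ee_pos: [614.6, -299.1, 91.1]
ee_rot: [-179.9, 30.2, 141.3]
force: [-0.2, 0.2, -1.2]
gripper_width: 44.0
19.15 pos [ 614.6 -299.1   91.1] rot [-179.9   30.2  141.3] F [-0.2  0.2 -1.2] w 44.0 q [-23.1  23.2 109.9 -24.4  19.3 -53.3]
tcp in cradle [83.3  0.8 22.4] rot err(tool) [-0.2  0.2 -0.1]
```

View pics/w15.png

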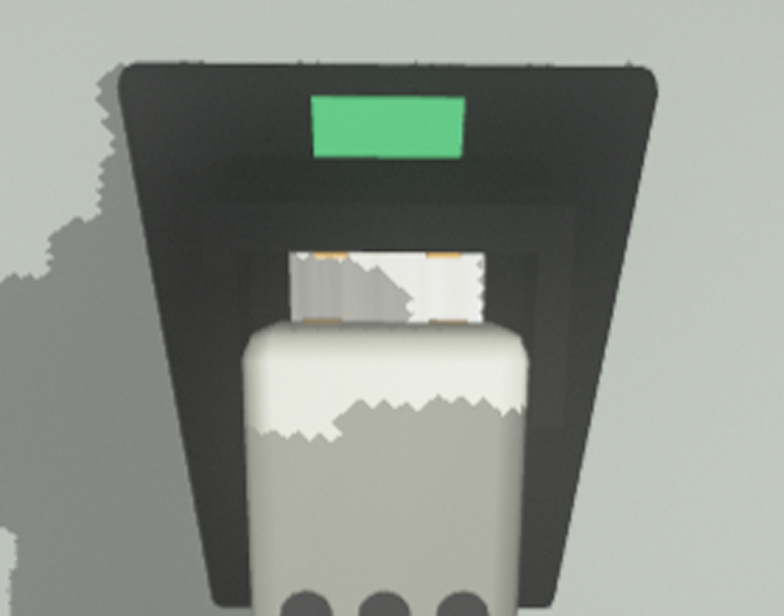

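The remote (mid 386) is centred on the spine (mid 387) and between the cheeks. I'll lower towards the deck and watch the force.

```bash
python3 -m creep '{"offset":[[0,0,0.006],[0,0,0.006],[0,0,0.004],[0,0,0],[0,0,0]],"rotation":[[0,0,0],[0,0,0],[0,0,0],[0,0,0],[0,0,0]]}'
python3 - <<'E'
from h import *
s=env.state();print("tcp in cradle",CR.inv().apply(s["ee_pos"]-CO),"F cradle",CR.inv().apply(s["force"]))
im=grab_frame("wrist");big(im,"pics/w16.png",180,40,460,260,2.8)
im=grab_frame("side");big(im,"pics/s16.png",260,80,380,220,5)
E
```

```text
time_s: 19.82
ee_pos: [620.7, -304.2, 76.6]
ee_rot: [-179.9, 30.1, 141.3]
force: [-0.6, 0.5, -1.0]
gripper_width: 43.6
tcp in cradle [82.9  0.6  5.9] F cradle [-1.1  0.  -0.4]
```

View pics/w16.png

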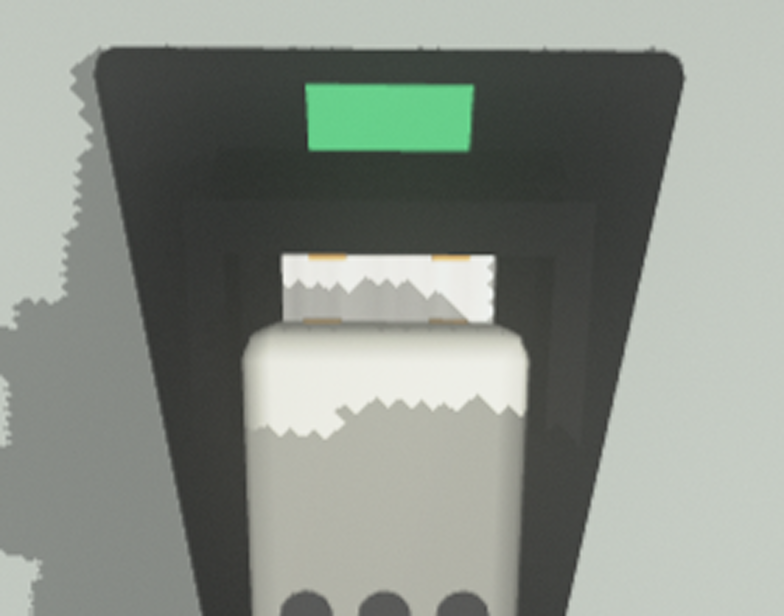

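View pics/s16.png

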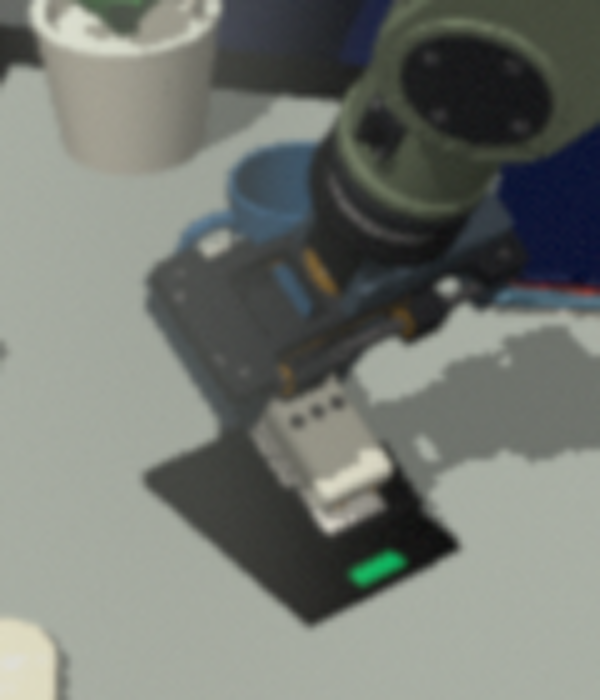

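```bash
python3 -m creep '{"offset":[[0,0,0.002],[0,0,0.001],[0,0,0]],"rotation":[[0,0,0],[0,0,0],[0,0,0]]}'
python3 -m creep '{"offset":[[0,0,0.001],[0,0,0]],"rotation":[[0,0,0],[0,0,0]]}'
python3 -m creep '{"offset":[[0,0,0.001],[0,0,0]],"rotation":[[0,0,0],[0,0,0]]}'
python3 - <<'E'
from h import *
s=env.state();print("tcp in cradle",CR.inv().apply(s["ee_pos"]-CO),"F cradle",CR.inv().apply(s["force"]))
E
```

```text
time_s: 20.3
ee_pos: [621.8, -305.1, 74.0]
ee_rot: [-179.9, 30.1, 141.3]
force: [0.4, 0.6, -1.4]
gripper_width: 43.6
time_s: 20.55
ee_pos: [622.2, -305.4, 73.1]
ee_rot: [-179.9, 30.1, 141.3]
force: [-0.2, -0.3, -1.7]
gripper_width: 43.6
time_s: 20.8
ee_pos: [622.6, -305.7, 72.2]
ee_rot: [-179.9, 30.1, 141.3]
force: [0.7, 0.9, -1.6]
gripper_width: 43.8
tcp in cradle [82.9  0.6  0.9] F cradle [-0.9  1.2 -1.4]
```

```bash
python3 -m creep '{"offset":[[0,0,0.001],[0,0,0]],"rotation":[[0,0,0],[0,0,0]]}'
python3 -m creep '{"offset":[[0,0,0.001],[0,0,0]],"rotation":[[0,0,0],[0,0,0]]}'
python3 - <<'E'
from h import *
s=env.state();print("tcp in cradle",CR.inv().apply(s["ee_pos"]-CO),"F cradle",CR.inv().apply(s["force"]))
im=grab_frame("wrist");big(im,"pics/w17.png",180,40,460,260,2.8)
im=grab_frame("wrist")
s=env.state();print("F cradle",CR.inv().apply(s["force"]))
E
```

```text
time_s: 21.05
ee_pos: [623.0, -306.0, 71.7]
ee_rot: [-179.9, 30.1, 141.3]
force: [-1.7, 1.1, 0.9]
gripper_width: 43.7
time_s: 21.3
ee_pos: [623.0, -306.0, 71.7]
ee_rot: [-179.9, 30.1, 141.3]
force: [-5.6, 5.3, 8.1]
gripper_width: 43.9
tcp in cradle [83.   0.6  0.2] F cradle [-2.6  0.7 10.8]
F cradle [-3.   0.5 11.7]
```

View pics/w17.png

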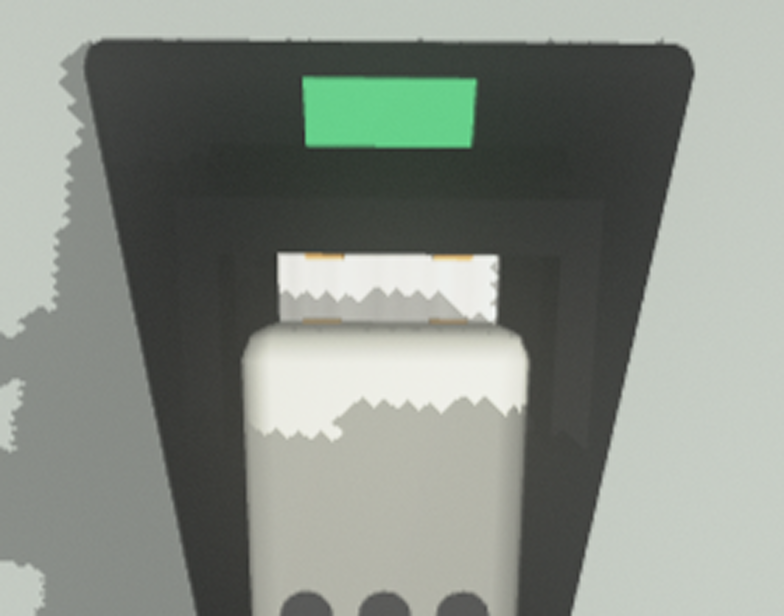

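Contact with the deck, at about 11 N normal force. I'll ease off 0.7 mm and slide down towards the ledge, about 10-11 mm away.

```bash
python3 -m creep '{"offset":[[0.001,0,-0.001],[0.003,0,0],[0.003,0,0],[0.001,0,0],[0,0,0]],"rotation":[[0,0,0],[0,0,0],[0,0,0],[0,0,0],[0,0,0]]}'
python3 - <<'E'
from h import *
s=env.state();print("tcp in cradle",CR.inv().apply(s["ee_pos"]-CO),"F cradle",CR.inv().apply(s["force"]))
E
python3 -m creep '{"offset":[[0.001,0,0],[0,0,0]],"rotation":[[0,0,0],[0,0,0]]}'
python3 - <<'E'
from h import *
s=env.state();print("tcp in cradle",CR.inv().apply(s["ee_pos"]-CO),"F cradle",CR.inv().apply(s["force"]))
im=grab_frame("wrist");big(im,"pics/w18.png",180,40,460,260,2.8)
E
```

```text
time_s: 22.02
ee_pos: [618.1, -301.8, 68.0]
ee_rot: [-179.9, 30.2, 141.3]
force: [0.6, 0.2, 5.0]
gripper_width: 43.9
tcp in cradle [75.6  0.9  0.2] F cradle [2.8 0.5 4.2]
time_s: 22.28
ee_pos: [617.5, -301.3, 67.6]
ee_rot: [-179.9, 30.2, 141.3]
force: [0.6, 0.5, 4.5]
gripper_width: 44.0
tcp in cradle [74.7  0.9  0.2] F cradle [2.4 0.8 3.8]
```

View pics/w18.png

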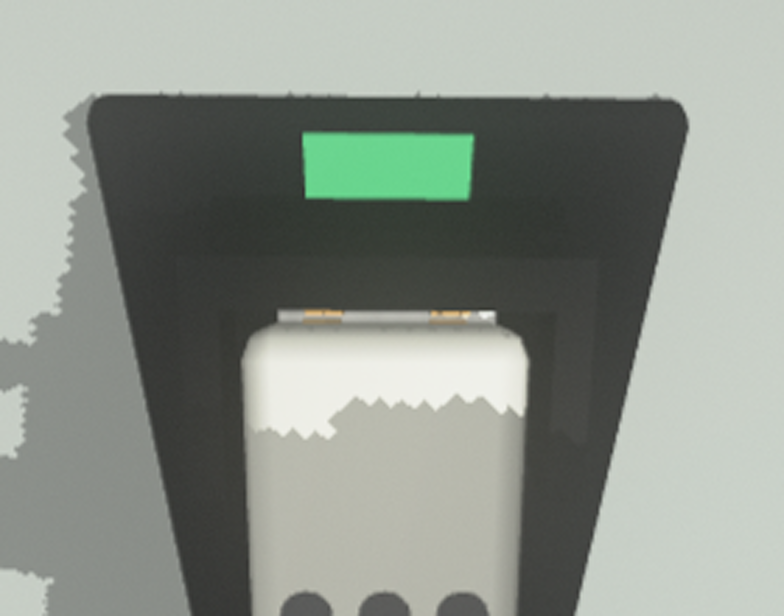

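The gap has shrunk from 69 to 13 px over 8.3 mm, so about 2 mm remain. I'll go on in small steps.

```bash
python3 -m creep '{"offset":[[0.001,0,0],[0,0,0]],"rotation":[[0,0,0],[0,0,0]]}'
python3 - <<'E'
from h import *
s=env.state();print("tcp in cradle",CR.inv().apply(s["ee_pos"]-CO),"F cradle",CR.inv().apply(s["force"]))
E
python3 -m creep '{"offset":[[0.001,0,0],[0,0,0]],"rotation":[[0,0,0],[0,0,0]]}'
python3 - <<'E'
from h import *
s=env.state();print("tcp in cradle",CR.inv().apply(s["ee_pos"]-CO),"F cradle",CR.inv().apply(s["force"]))
im=grab_frame("wrist");big(im,"pics/w19.png",180,40,460,260,2.8)
E
```

```text
time_s: 22.58
ee_pos: [616.8, -300.8, 67.1]
ee_rot: [-179.9, 30.2, 141.3]
force: [0.3, -0.1, 5.5]
gripper_width: 43.7
tcp in cradle [73.8  0.9  0.2] F cradle [3.  0.1 4.7]
time_s: 22.82
ee_pos: [616.2, -300.3, 66.6]
ee_rot: [-179.9, 30.2, 141.3]
force: [1.0, -0.2, 5.2]
gripper_width: 43.9
tcp in cradle [72.8  0.9  0.2] F cradle [3.4 0.5 4.1]
```

View pics/w19.png

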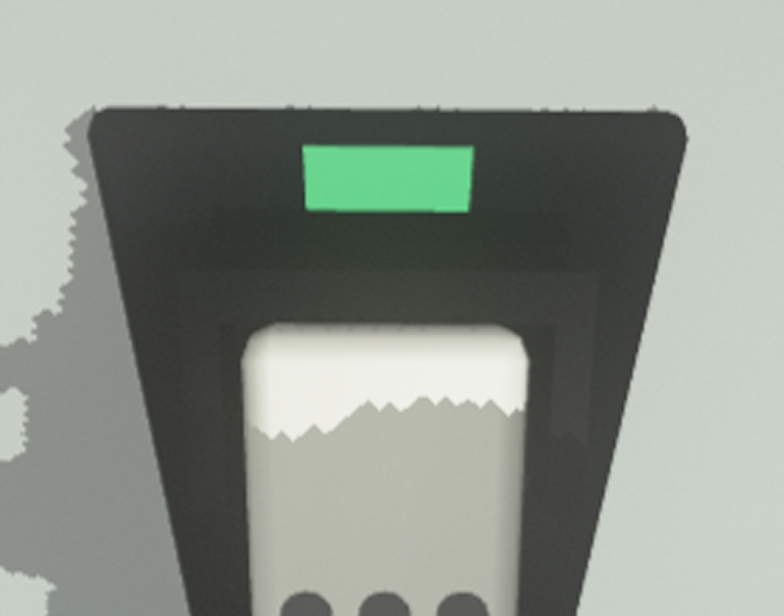

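```bash
python3 -m creep '{"offset":[[0.001,0,0],[0,0,0]],"rotation":[[0,0,0],[0,0,0]]}'
python3 - <<'E'
from h import *
s=env.state();print("tcp in cradle",CR.inv().apply(s["ee_pos"]-CO),"F cradle",CR.inv().apply(s["force"]))
E
python3 -m creep '{"offset":[[0.001,0,0],[0,0,0]],"rotation":[[0,0,0],[0,0,0]]}'
python3 - <<'E'
from h import *
s=env.state();print("tcp in cradle",CR.inv().apply(s["ee_pos"]-CO),"F cradle",CR.inv().apply(s["force"]))
E
```

```text
time_s: 23.12
ee_pos: [616.2, -300.3, 66.7]
ee_rot: [-180.0, 30.3, 141.3]
force: [1.7, -1.9, 5.2]
gripper_width: 43.8
tcp in cradle [72.8  0.9  0.3] F cradle [ 4.8 -0.4  3.2]
time_s: 23.38
ee_pos: [616.1, -300.2, 66.8]
ee_rot: [-180.0, 30.4, 141.3]
force: [1.1, -4.1, 6.5]
gripper_width: 43.9
tcp in cradle [72.8  0.9  0.4] F cradle [ 6.2 -2.5  3.9]
```

The TCP has stopped at x=72.8 while the down-slope force rises to 6 N, so the tail is home on the ledge. I'll release.

```bash
python3 -m creep '{"offset":[[0,0,0],[0,0,0],[0,0,0],[0,0,0],[0,0,0]],"rotation":[[0,0,0],[0,0,0],[0,0,0],[0,0,0],[0,0,0]]}' 0.25 5
python3 - <<'E'
from h import *
s=env.state();print("tcp in cradle",CR.inv().apply(s["ee_pos"]-CO),"F cradle",CR.inv().apply(s["force"]))
im=grab_frame("wrist");big(im,"pics/w20.png",140,40,500,310,2.2)
E
```

```text
time_s: 24.0
ee_pos: [614.1, -299.0, 64.8]
ee_rot: [-179.9, 30.1, 141.3]
force: [0.1, -0.1, 0.5]
gripper_width: 68.7
tcp in cradle [69.8  0.6 -0.1] F cradle [0.4 0.  0.4]
```

View pics/w20.png

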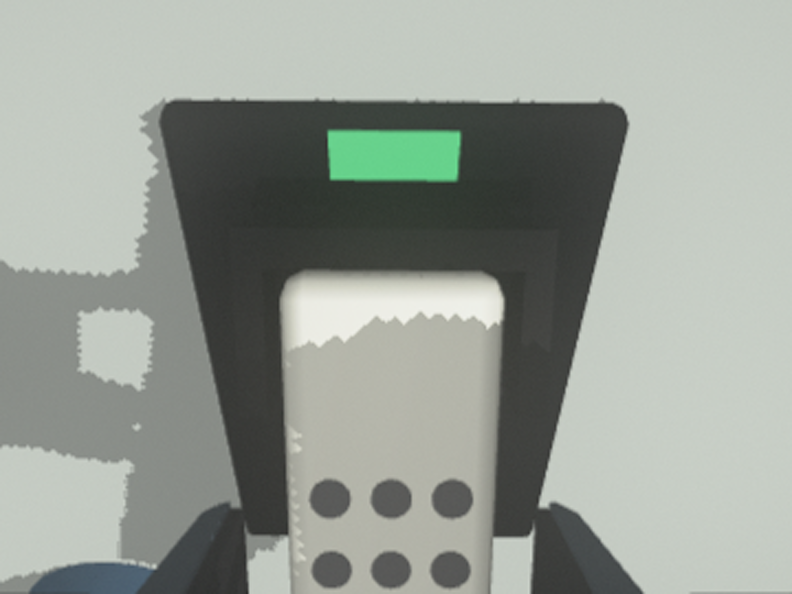

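Released, and the remote stayed put. I'll retract along the deck normal and check from all cameras.

```bash
python3 -m creep '{"offset":[[0,0,-0.008],[0,0,-0.025],[0,0,-0.045],[0,0,-0.040],[0,0,-0.030]],"rotation":[[0,0,0],[0,0,0],[0,0,0],[0,0,0],[0,0,0]]}'
python3 -m creep '{"offset":[[0,0,0],[0,0,0],[0,0,0]],"rotation":[[0,0,0],[0,0,0],[0,0,0]]}'
python3 - <<'E'
from h import *
import pickle
st();p=camera_params("wrist");im=grab_frame("wrist");pickle.dump(p,open("w21.pkl","wb"));big(im,"pics/w21.png",180,40,500,360,2.5)
im=grab_frame("side");big(im,"pics/s21.png",260,80,380,220,5)
im=grab_frame("top");big(im,"pics/t21.png",370,140,500,260,5)
E
```

```text
time_s: 24.68
ee_pos: [555.9, -251.8, 195.3]
ee_rot: [-180.0, 30.2, 141.3]
force: [0.1, 0.4, 0.7]
gripper_width: 68.5
time_s: 25.05
ee_pos: [556.0, -252.4, 191.3]
ee_rot: [-179.8, 30.0, 141.3]
force: [0.1, -0.5, -0.4]
gripper_width: 68.2
25.05 pos [ 556.  -252.4  191.3] rot [-179.8   30.   141.3] F [ 0.1 -0.5 -0.4] w 68.2 q [-20.5  10.5 111.1 -17.9  30.9 -58.6]
```

View pics/w21.png

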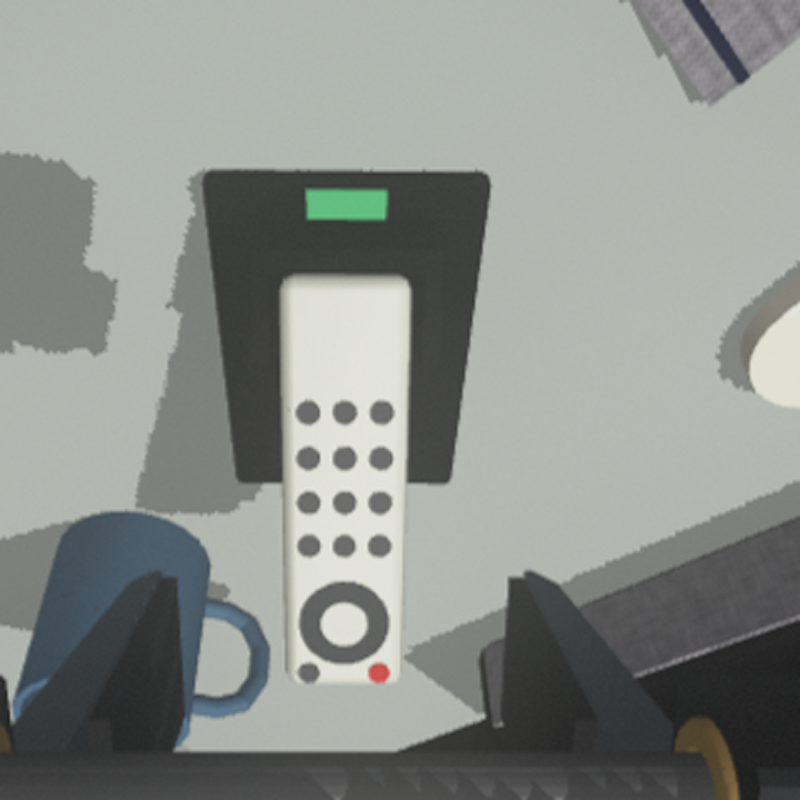

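View pics/s21.png

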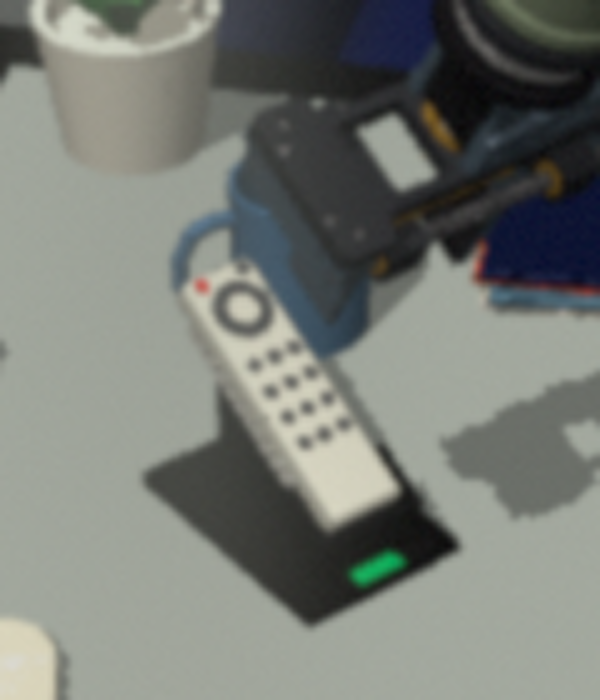

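View pics/t21.png

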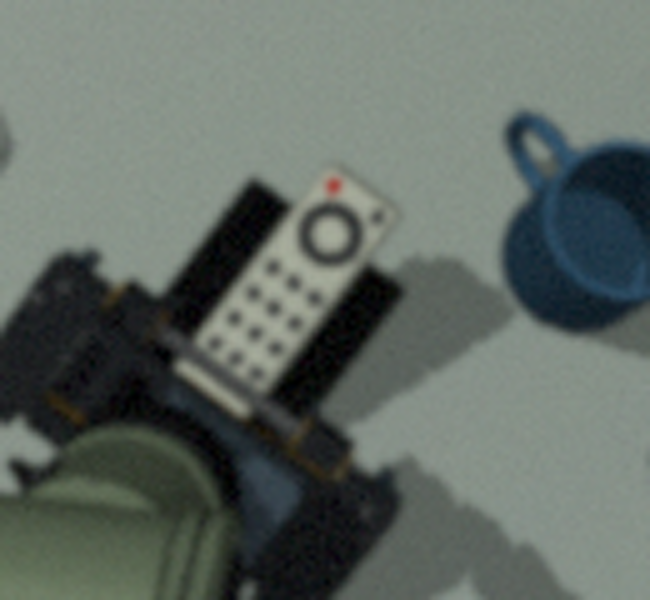

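```bash
python3 - <<'E'
from h import *
import pickle
p=pickle.load(open("w21.pkl","rb"));s=camera_params("side");t=camera_params("top")
W=lambda c:np.array(c,float)/2.5+[180,40]-0.3
S=lambda c:np.array(c,float)/5+[260,80]-0.4
T=lambda c:np.array(c,float)/5+[370,140]-0.4
N=CR.apply([0,0,1]);O=CO+20*N
C=lambda a:CR.inv().apply(a-CO)
Yi=Ro.from_euler('z',CY,degrees=True).inv()
g=ray(p,W([[306,188],[388,190],[387,221],[306,219]]),10);g=Yi.apply(g-CO);print("green",g.mean(0))
print("ring w",C(rayplane(p,W([[344.5,623]]),O,N)),"s",C(rayplane(s,S([[242,308]]),O,N)),"t",C(rayplane(t,T([[330,235]]),O,N)))
print("tri w/s",C(tri(p,W([344.5,623]),s,S([242,308]))),"tri s/t",C(tri(t,T([330,235]),s,S([242,308]))))
print("remote tail/ring ends w",C(rayplane(p,W([[282,275],[411,275],[289,683],[400,683]]),O,N)))
print("buttons col w",C(rayplane(p,W([[345,412],[344,545]]),O,N)))
E
```

```text
green [-16.8   2.7 -20. ]
ring w [[121.1   1.6  20. ]] s [[123.3  -0.2  20. ]] t [[121.8  -0.1  20. ]]
tri w/s [121.8   1.4  22.2] tri s/t [122.5   0.2  21.5]
remote tail/ring ends w [[ -2.3 -18.4  20. ]
 [ -2.2  23.5  20. ]
 [145.7 -19.2  20. ]
 [145.7  22.3  20. ]]
buttons col w [[42.8  2.  20. ]
 [90.8  1.5 20. ]]
```

Relative to the ledge seen in the same camera, the tail is at 0 mm and the ring at 123.2 mm (seated is 123). Last I check the lid and the bystanders from above.

```bash
python3 - <<'E'
from h import *
p=camera_params("top");im=grab_frame("top");cv2.imwrite("pics/tfin.png",im[:,:,::-1])
hsv=cv2.cvtColor(im.copy(),cv2.COLOR_RGB2HSV)
m=((hsv[...,0]>5)&(hsv[...,0]<20)&(hsv[...,1]>150)).astype(np.uint8);m[:,:255]=0;m[:,375:]=0;m[:200]=0;m[300:]=0
m=cv2.morphologyEx(m,cv2.MORPH_CLOSE,np.ones((5,5)))
n,l,s_,c=cv2.connectedComponentsWithStats(m);i=1+np.argmax(s_[1:,4])
r=cv2.minAreaRect(np.argwhere(l==i)[:,::-1].astype(np.float32));b=ray(p,cv2.boxPoints(r),12);print("lid centre",b.mean(0),"mat",MAT,[np.linalg.norm(b[k]-b[(k+1)%4]).round(1) for k in range(4)])
a0=cv2.imread("pics/top0.png").astype(int);d=np.abs(a0-im[:,:,::-1].astype(int)).sum(2)
for nm,(u,v) in dict(va=(292,160),vb=(147,175),heart=(351,165),coast=(416,310),mug=(490,185),case=(222,321)).items(): print(nm,"mean change",d[v-22:v+22,u-22:u+22].mean().round(1))
st()
E
```

```text
lid centre [515.6 -21.7  12. ] mat [515.5 -19.1   4. ] [np.float64(197.9), np.float64(66.5), np.float64(196.8), np.float64(66.2)]
va mean change 30.2
vb mean change 32.1
heart mean change 43.1
coast mean change 39.7
mug mean change 24.3
case mean change 23.6
25.25 pos [ 556.3 -252.5  192. ] rot [-179.9   30.   141.3] F [ 0.2 -0.3 -0.9] w 68.5 q [-20.5  10.5 111.  -17.9  31.  -58.6]
```

View pics/tfin.png

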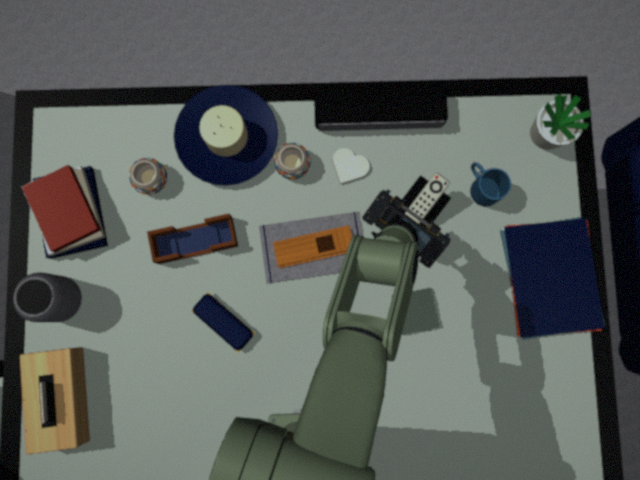

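The lid is at (314,246) on the mat, 3 mm from its centre. The remote sits in the dock at (430,198), the box is empty, and no bystander has moved from its starting pixels. The arm touches nothing, so I'm handing in.

```bash
python3 -c "
from workcell import env
print(env.job_done()); print(env.state()['time_s'])"
```

```text
the job is handed in; nothing more can be done
None
the job is handed in; nothing more can be done
```

The job is handed in after about 25 s of robot time; no verdict was reported.

**Lid:** I pushed it about 112 mm by the scoop wall and gripped it across its edges, which read 68.5 mm. Then I drew it clear along the grooves, laid it on the mat and let go. In the last top view its centre is about 3 mm from the mat's centre, and it lies flat.

**Remote:** I lifted it through the cut-outs and lowered it onto the slope until it touched the deck. Then I slid it down until the ledge stopped it, with the push rising to about 6 N, and released it. Measured against the ledge in the same wrist view, the tail is at 0 mm and the ring at 123.2 mm, where 123 is seated. It is within 1 mm of the middle, buttons and ring end up.

**Disagreements and limits:**
- **Cameras:** their absolute readings differ by up to about 2 mm (ring x 121.1, 121.8 and 123.3 mm), so I relied on the within-view measurement and the contact force.
- **Bystanders:** the image-difference check on them gave no clear answer because of noise and lighting. By eye they are all at their starting pixels, though the arm hides part of the coasters.
- **Arm:** it ended clear of everything, with no force reading beyond noise.

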